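Load a board module into the test cradle and lock it with the gated lever

ROBOT

A 6-joint arm with a two-finger parallel gripper is mounted at the origin on the work surface. World frame = base frame: x ahead of the robot, y to its left, z up, the work surface at z = 0. Lengths are in m, angles in rad, forces in N, time in s.
With the tool pointing down it reaches from about 0.325 to 0.9 m from the base axis. Payload 6.1 kg.
Tool frame: the origin (TCP) lies between the finger pads; the fingertips stand 14 mm ahead of it and the grasp point (between the pads) lies 5 mm behind it (robot.tips_ahead is the distance from the TCP to the fingertips, in m); x points along the fingers, y is the direction in which the jaws open and shut, and the axes are right-handed (so a half turn about x gives the same grasp; the last joint's range is limited). The gripper opens to 87 mm and grips with 3 to 60 N. Pads are 19 mm wide; open, the fingers measure 117 mm over their backs; the gripper's body (75 mm by 190 mm) begins 51 mm behind the grasp point.
Start: joints at [-1.244, 0.22, 1.526, -0, 1.395, -0.126], TCP at [0.273, -0.562, 0.215] pointing down, gripper open.
Joint ranges: [-2.98, 2.98], [-0.91, 2.08], [0.09, 2.57], [-1.24, 4.39], [0.2, 2.65], [-2.68, 2.68]. Speed limits (rad/s): [2.57, 2.57, 3.01, 3.14, 3.14, 3.14].

INTERFACE

Orientations are given as a 3x3 rotation matrix whose columns are the frame's x, y, z axes.
In Python, from cell import monitor, viewer, sign_off, robot gives the robot as it stands. The module is installed in compiled form; this text tells all that it offers.
- The arm moves only by the shell command python3 -m creep 'ROWS' [FORCE]. ROWS is JSON, a list of rows, each a list of 7 numbers: the shift along the tool's x, y, z in cm, then the turn, a rotation vector about the tool's x, y, z in degrees, then the gripper command: -1 is shut, 1 is fully open, values between are in proportion. A call has 1 to 12 rows; each row shifts and turns the commanded pose from where the row before left it, along the tool's axes as they then stand; what a row does not reach is not made up. A row lasts 1/10 s, in which the tool goes at most 50 mm and 8.59 degrees, less where a joint would pass 70% of its speed; a pose out of reach is approached as far as the arm can. A call is refused whole if a number of a shift passes 5 or a number of a turn 8.59, either way. A call with a gripper value outside its range is refused whole. The fingers move at their own pace and stop on an object; FORCE is the grip in N (left out, the last holds). Time passes only in rows, so rows that do not move let the fingers close. It gives the time, the measured TCP pose, the force and the opening at its end, in the units of the state.
- monitor.sense(): the state, without advancing time (a new reading comes with each control period).
- viewer.read_camera(name): name is "scene" or "side" or "wrist"; returns the picture (384x512x3 uint8, red, green, blue); there is no depth.
- viewer.calibration(name): a dict with "mtx" (3x3 intrinsics, pixels), "T" (4x4, takes a point from camera to world coordinates). Camera axes: x right, y down, z forward; pixel columns grow to the right and rows downward; lengths in m; the calibration is good to about 2 mm. A picture is of the moment at which its call begins: read the wrist's pose just before it. calibration takes no time and is no camera call; for the wrist camera it gives the pose at the moment of the call.
- sign_off(): hands the job in, once; it reports no verdict.
Trained networks look in the newest picture that a camera, given by its name, has taken for a name from the list of things; names that differ only in an ending like _2 or _b are one class to them, and where a whole thing is asked for, a point or a joint stands for the part that bears it (a point fixed in the world has none). Each returns a list of dicts, best first, with "conf" (0 to 1); they miss things now and then, are a little off and sometimes report something else, mostly with a low value. They report only what shows in the picture. A call takes as long as a camera call. They do not tell look-alikes from the thing itself.
- viewer.find_in(camera, target): "location" ([column, row] in pixels, amid what is visible of it).
- viewer.masks_of(camera, target): "region" (384x512 bool, what is visible of it) and "location" ([column, row] in pixels, amid what is visible of it).
The state is a dict: "t": time; "joint_positions": joint angles; "qd": joint speeds; "tau": joint torques, N m; "tcp_pos": TCP position; "orientation": TCP orientation; "contact_force": force on the tool from outside, world axes, zero at the start; "wrist_torque": the same for the moment, N m; "grip_width": opening from 0.0 (shut) to 1.0 (fully open).
Only numpy, scipy, OpenCV 4.12 (cv2) and the standard library are available. Lean on these libraries where they do the work, as an engineer would, in place of code of your own. Each camera call takes 0.05 s, during which the arm holds its last target.

TASK

Put the green board module (black heat sink) flat into the white-walled test cradle, gold edge towards the blue connector head, and let go of it. Then work the red lever through its zigzag slot in order - up the right lane, across to the left lane, up to the top, back across to the right - and let it drop back into the locking notch there, so that the connector head closes over the gold edge and stays. Leave the other things on the bench where they are, and finish with the arm clear of everything.

Things in the scene. Friction and masses are not known exactly. Their poses are not given: they have to be found in the camera images.
- module: The part to load: green board 90 (x) x 60 (y) x 4 mm with a black finned heat sink on its middle, 40 (x) x 28 (y) mm, its top 30 mm above the board's underside; grip the heat sink across its 28 mm (along y). A tab 36 mm wide with gold contacts sticks out 12 mm at the +x end. About 0.13 kg. Origin: centre of the 90 x 60 underside, z up. Starts on a 3 mm dark blue mat.
- spare_module: Not to be touched: the same shape, but a blue board with a silver heat sink, on the same mat; it may have changed places with the green one.
- fixture: Grey test fixture, fixed to the bench. Base plate 30 mm high, x -140 to 140, y -150 to 170 mm from the origin (on the table). x points away from the robot, y to its left. Cradle on the right half (nothing there higher than 95 mm), lever console on the left half, rising to about 0.14 m without the lever; lamp bar on top, to 0.31 m.
- cradle (a point): Centre of the cradle's floor, 52 mm above the table, axes as the fixture's. White walls 5 mm thick, 7 mm high enclose a pocket of 96 x 66 mm (3 mm play all round the board); the +x wall has a 42 mm gap in the middle for the gold tab. A seated module has its x axis along this x axis and its origin at this point.
- connector_head (a joint): Blue sliding connector head beyond (+x of) the cradle, 50 mm wide, in m: 0 = drawn back, its front 77 mm from the cradle's centre; grows towards the cradle. Geared to the lever: always half of gate_travel; not moved by hand. With the lever locked (0.032) its lip stands over the gold tab without touching it.
- lever_grip (a point): Centre of the lever's red grip (26 along x, 22 along y, 40 mm along z) on a 10 mm steel stem; the yellow gate plate is 55 mm below it along -z. It never turns, only slides parallel to the plate. Frame tilted 30 degrees: x = up the slope, away from the robot, y = to the robot's left, z = out of the plate, leaning towards the robot. Grip it with the tool along -z, closing along y.
- gate_travel (a joint): Lever position up the slope (along lever_grip's x), m; 0 at the start. A spring and its weight always pull it down, 3 N at 0 to 5 N at 0.08: let go, it slides down to the next slot wall. Right lane (gate_lever 0): 0 up to 0.038. Crossing at 0.038. Left lane (gate_lever 0.034): 0.038 up to 0.076. Crossing at 0.076 back to gate_lever 0; there it drops into the locking notch, rest 0.0635.
- gate_lever (a joint): Lever position across the gate (along lever_grip's y, to the left), m; 0 in the right lane and the locking notch, 0.034 in the left lane. Friction about 1 N, no spring. The slot in the plate is 15 mm wide: 2.5 mm play on each side of the stem about the given lane and crossing lines; its walls are solid.
- notch (a point): Where the stem's axis passes the plate's top face when the lever is locked; axes as lever_grip's. When locked, lever_grip is 55 mm from here along z.
- lamp_bar (a point): Centre of a fixed aluminium lamp bar above the gate: 130 mm along the fixture's y, 22 mm along its x, 18 mm high, on a post at its left rear. With the lever at the top it is right above the grip's centre, 133 mm higher, so an upright gripper would strike it, while a tool tilted 30 degrees along the lever clears it.
- screwdriver: Bystander: screwdriver lying on the table beyond the mat; origin at its middle.
- flux_jar: Bystander: small jar, 48 mm across, 60 mm high; origin at the centre of its underside.
- multimeter: Bystander: red multimeter 160 x 80 x 36 mm, lying left of the fixture; origin at the centre of its underside.
Mind the look-alikes: they are no part of the job. What is meant by the module is not brown, orange or pink, and is the larger of those in its own colour.

How it is judged:
On the way, in this order (a step that is already met when the one before it is completed fails the run):
1. the green module lies flat in the cradle, let go, the lever still at the bottom of the gate (x of module in the frame of cradle between -0.005 and 0.005 m and y of module in the frame of cradle between -0.005 and 0.005 m and z of module in the frame of cradle between -0.002 and 0.0025 m and angle between module's own z axis and vertical below 0.06 rad and contact force between the fingers and module below 0.1 N and value of joint gate_travel below 0.012 m), for 0.1 s.
2. the lever has crossed to the left lane at half height (value of joint gate_travel between 0.03 and 0.048 m and value of joint gate_lever above 0.027 m).
3. the lever is at the top of the left lane (value of joint gate_travel above 0.07 m and value of joint gate_lever above 0.026 m).
At the end, for the whole second after the job is handed in: The green module lies flat in the cradle (within 5 mm of its centre each way, underside within 2.5 mm of the floor, tilt under 0.06 rad) with the gold edge under the connector head, the lever rests released in the locking notch (gate_travel 0.058 to 0.069, gate_lever within 0.006 of 0), all at rest (x of module in the frame of cradle between -0.005 and 0.005 m and y of module in the frame of cradle between -0.005 and 0.005 m and z of module in the frame of cradle between -0.002 and 0.0025 m and angle between module's own z axis and vertical below 0.06 rad and value of joint gate_travel between 0.058 and 0.069 m and value of joint gate_lever between -0.006 and 0.006 m and linear speed of module below 0.02 m/s and velocity of joint gate_travel below 0.01 m/s); the robot touches nothing.
It fails at once if the other module is disturbed (moved more than 30 mm) (distance of spare_module from where it was at the start of the episode above 0.03 m).
It fails at once if the screwdriver is disturbed (moved more than 30 mm) (distance of screwdriver from where it was at the start of the episode above 0.03 m).
It fails at once if the jar is disturbed (moved more than 30 mm) (distance of flux_jar from where it was at the start of the episode above 0.03 m).
It fails at once if the multimeter is disturbed (moved more than 30 mm) (distance of multimeter from where it was at the start of the episode above 0.03 m).
It also fails if it takes over 54 s, if anything falls off the work surface, if the arm or the gripper's body presses on something with over 40 N, if the wrist force passes 120 N, or if a joint passes its speed limit or range.

## Working session

There is one attempt and no reset: what is moved stays moved. The work goes in short steps, Python scripts to look and compute and a shell command to move; the robot and the scene stay as the last step left them, time stands still between calls to the robot, and variables do not carry over. Pictures are saved under pics/ and viewed, and the job is handed in when it is done.

```bash
mkdir -p pics; cat > h.py <<'E'
import numpy as np, cv2
from cell import monitor, viewer, robot
def snap(cam,name):
    im=viewer.read_camera(cam); cv2.imwrite(f'pics/{name}.png',im[:,:,::-1]); return im
def ray(cam,px,cal=None):
    c=cal or viewer.calibration(cam); K=np.array(c['mtx']);T=np.array(c['T'])
    d=T[:3,:3]@np.linalg.inv(K)@np.array([px[0],px[1],1.]); return T[:3,3],d
def atz(cam,px,z,cal=None):
    o,d=ray(cam,px,cal); return o+d*(z-o[2])/d[2]
def proj(cam,P,cal=None):
    c=cal or viewer.calibration(cam); K=np.array(c['mtx']);T=np.array(c['T'])
    p=(np.linalg.inv(T)@np.append(P,1))[:3]; q=K@p; return q[:2]/q[2]
def tri(obs):
    A=np.zeros((3,3));b=np.zeros(3)
    for cam,px in obs:
        o,d=ray(cam,px);d=d/np.linalg.norm(d);M=np.eye(3)-np.outer(d,d);A+=M;b+=M@o
    return np.linalg.solve(A,b)
E
python3 - <<'E'
from h import *
np.set_printoptions(precision=4,suppress=True)
a=snap('scene','s0');b=snap('side','d0');c=snap('wrist','w0')
print(monitor.sense())
for n in('scene','side','wrist'):
    print(n,viewer.calibration(n))
for t in('module','connector_head','lever_grip'):
    for n in('scene','side','wrist'):
        print(t,n,[(np.round(r['location'],1).tolist(),round(r['conf'],2)) for r in viewer.find_in(n,t)])
E
```

```text
{'t': 0.15, 'joint_positions': array([-1.2441,  0.2211,  1.5274, -0.    ,  1.3947, -0.1261]), 'qd': array([ 0.0009, -0.0011, -0.0026,  0.0011,  0.0015, -0.0008]), 'tau': array([  0.0014, -49.5189, -38.7882,   0.0701,   0.0531,  -0.    ]), 'tcp_pos': array([ 0.2733, -0.5616,  0.214 ]), 'orientation': array([[-0.0005,  0.4375, -0.8992],
       [ 0.0014, -0.8992, -0.4375],
       [-1.    , -0.0015, -0.0002]]), 'contact_force': array([-0.2029, -0.0641,  0.4391]), 'wrist_torque': array([-0.0242,  0.0256,  0.056 ]), 'grip_width': 1.0034801618207803}
scene {'mtx': array([[435.6299,   0.    , 261.2946],
       [  0.    , 435.6299, 194.324 ],
       [  0.    ,   0.    ,   1.    ]]), 'T': array([[-0.4933,  0.7368, -0.4623,  1.2748],
       [ 0.8699,  0.4145, -0.2675,  0.3521],
       [-0.0055, -0.5341, -0.8454,  1.5697],
       [ 0.    ,  0.    ,  0.    ,  1.    ]])}
side {'mtx': array([[390.2809,   0.    , 254.3535],
       [  0.    , 390.2809, 193.3322],
       [  0.    ,   0.    ,   1.    ]]), 'T': array([[ 0.9967, -0.024 ,  0.0778,  0.4116],
       [-0.0784, -0.5395,  0.8383, -1.2434],
   
[... 247 characters left out ...]
8705, -0.2249,  0.3347],
       [-0.8991, -0.4244, -0.1072, -0.5326],
       [-0.0022,  0.2492, -0.9685,  0.3839],
       [ 0.    ,  0.    ,  0.    ,  1.    ]])}
module scene [([207.3, 190.3], 0.83), ([156.2, 214.4], 0.68), ([145.2, 153.0], 0.65), ([192.5, 153.8], 0.56), ([241.8, 160.4], 0.45)]
module side [([219.5, 327.6], 0.9), ([327.4, 312.4], 0.74), ([255.0, 282.4], 0.61), ([192.5, 286.0], 0.46)]
module wrist [([73.2, 63.4], 0.61), ([257.9, 55.5], 0.6), ([451.3, 67.6], 0.59)]
connector_head scene [([262.4, 256.7], 0.85)]
connector_head side [([294.9, 200.6], 0.5)]
connector_head wrist []
lever_grip scene [([317.2, 247.1], 0.5)]
lever_grip side [([266.0, 172.9], 0.51)]
lever_grip wrist []
```

```bash
python3 - <<'E'
import cv2
a=cv2.imread('pics/s0.png');b=cv2.imread('pics/d0.png')
cv2.imwrite('pics/s0c.png',cv2.resize(a[120:340,110:410],None,fx=2.6,fy=2.6,interpolation=2))
cv2.imwrite('pics/d0c.png',cv2.resize(b[120:384,130:400],None,fx=2.2,fy=2.2,interpolation=2))
E
```

```text
(no output)
```

View pics/s0c.png

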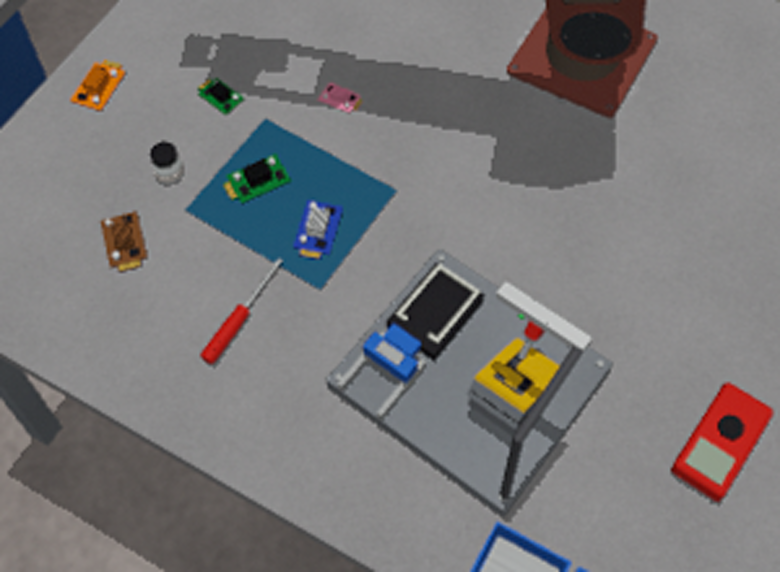

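View pics/d0c.png

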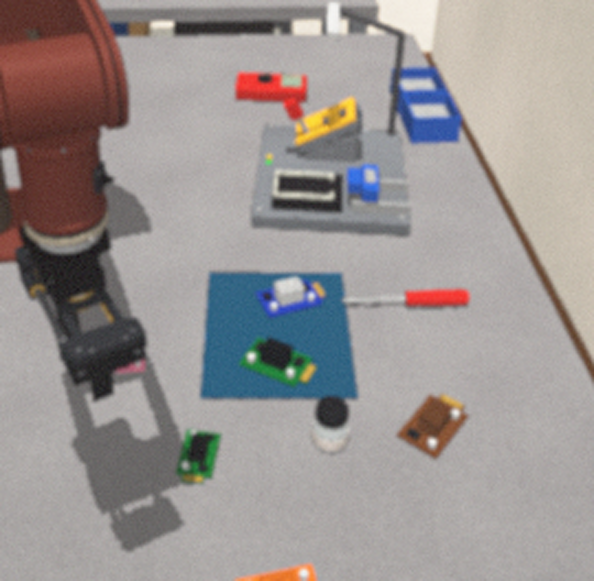

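View pics/w0.png

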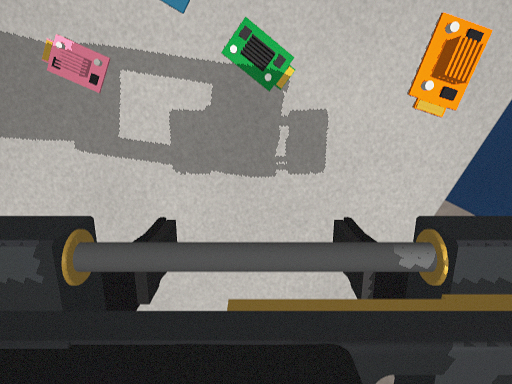

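Scene view: the green board on the mat is at about (207,190). A smaller green one is off the mat at (193,156), and pink, orange and brown look-alikes are at (241,157), (147,153) and (157,213). The spare (blue) is at (232,207). The meant module is the larger green one on the mat. I'll confirm it with masks and a crop.

```bash
python3 - <<'E'
from h import *
np.set_printoptions(precision=4,suppress=True)
for n in('scene','side'):
    im=viewer.read_camera(n)
    ms=viewer.masks_of(n,'module')
    for r in ms:
        m=r['region']; col=im[m].mean(0)
        hsv=cv2.cvtColor(im,cv2.COLOR_RGB2HSV)[m]
        print(n,np.round(r['location'],1),round(r['conf'],2),m.sum(),col.round(),atz(n,r['location'],0.015))
# precise green components
    hsv=cv2.cvtColor(im,cv2.COLOR_RGB2HSV)
    g=((hsv[...,0]>45)&(hsv[...,0]<85)&(hsv[...,1]>110)&(hsv[...,2]>50)).astype(np.uint8)
    k,l,s,c=cv2.connectedComponentsWithStats(g)
    for i in range(1,k):
        if s[i,4]>20: print(' green',s[i],c[i],atz(n,c[i],.008))
    for t in ('fixture','lever_grip','connector_head','multimeter','lamp_bar','screwdriver','flux_jar','spare_module'):
        print(' ',t,[(np.round(r['location'],1).tolist(),round(r['conf'],2),r['region'].sum()) for r in viewer.masks_of(n,t)][:2])
a=cv2.imread('pics/s0.png');b=cv2.imread('pics/d0.png')
x=cv2.resize(a[145:225,170:270],None,fx=4,fy=4,interpolation=2);y=cv2.resize(b[260:350,200:300],None,fx=4,fy=4,interpolation=2)
o=np.zeros((360,800,3),np.uint8);o[:320,:400]=x;o[:,400:]=y;cv2.imwrite('pics/crop1.png',o)
cv2.imwrite('pics/fs.png',cv2.resize(a[210:325,230:350],None,fx=5,fy=5,interpolation=2))
cv2.imwrite('pics/fd.png',cv2.resize(b[120:235,235:330],None,fx=5,fy=5,interpolation=2))
E
```

```text
scene [192.1 151.5] 0.58 146 [31. 70. 39.] [ 0.3789 -0.5242  0.015 ]
scene [157.5 213.5] 0.5 297 [106.  73.  46.] [ 0.7151 -0.466   0.015 ]
scene [207.5 189.5] 0.49 369 [30. 78. 57.] [ 0.5157 -0.3513  0.015 ]
scene [142.9 155.8] 0.49 240 [165.  98.  30.] [ 0.5071 -0.7029  0.015 ]
scene [241.7 158.5] 0.45 84 [137.  83.  97.] [ 0.3032 -0.3091  0.015 ]
 green [187 150  16  14  56] [193.7679 157.7143] [ 0.4003 -0.5017  0.008 ]
 green [197 179  25  19 153] [209.4444 189.4641] [ 0.508  -0.3474  0.008 ]
  fixture [([293.2, 264.4], 0.74, np.int64(6110))]
  lever_grip [([317.8, 249.6], 0.42, np.int64(80))]
  connector_head [([260.4, 254.3], 0.58, np.int64(283))]
  multimeter [([384.5, 291.7], 0.64, np.int64(975))]
  lamp_bar [([290.6, 267.0], 0.65, np.int64(6039))]
  screwdriver [([199.4, 244.2], 0.51, np.int64(192))]
  flux_jar [([175.3, 180.5], 0.63, np.int64(134))]
  spare_module [([231.8, 210.7], 0.88, np.int64(304))]
side [222.2 330.4] 0.82 352 [63. 95. 63.] [ 0.3977 -0.5354  0.015 ]
side [254.5 281.8] 0.7 443 [ 63. 100.  68.] [ 0.5016 -0.3569  0.015 ]
side [327.4 310.3] 0.56 549 [132.  
[... 242 characters left out ...]
  0.008 ]
 green [213 317   4  12  27] [214.6296 322.4815] [ 0.3764 -0.5016  0.008 ]
 green [216 318  13  19  99] [223.3535 328.4747] [ 0.4009 -0.5236  0.008 ]
  fixture [([251.7, 160.3], 0.61, np.int64(396)), ([281.3, 198.1], 0.58, np.int64(3980))]
  lever_grip [([262.6, 169.6], 0.57, np.int64(70))]
  connector_head [([296.0, 201.2], 0.76, np.int64(167))]
  multimeter [([254.0, 161.8], 0.85, np.int64(405)), ([280.6, 199.3], 0.66, np.int64(4041))]
  lamp_bar [([278.3, 197.2], 0.84, np.int64(3654))]
  screwdriver [([329.6, 255.4], 0.55, np.int64(157)), ([264.0, 171.5], 0.3, np.int64(89))]
  flux_jar [([277.0, 314.6], 0.64, np.int64(348))]
  spare_module [([262.5, 256.5], 0.58, np.int64(352))]
```

View pics/crop1.png

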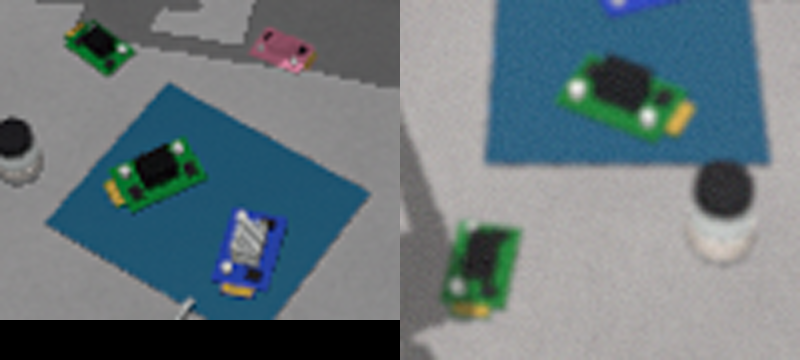

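View pics/fs.png

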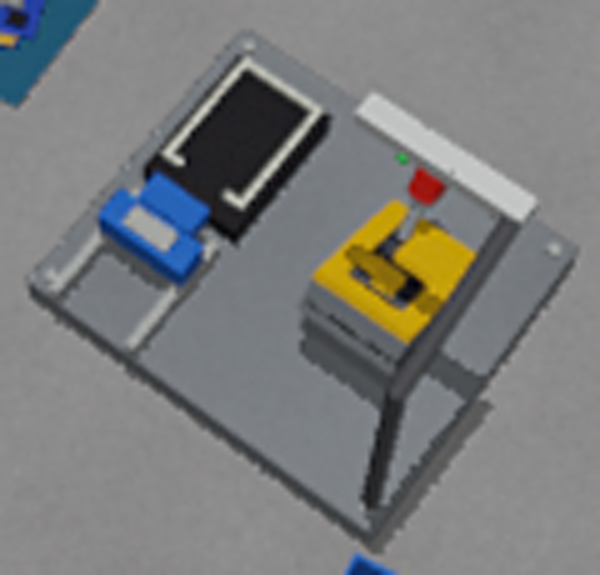

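View pics/fd.png

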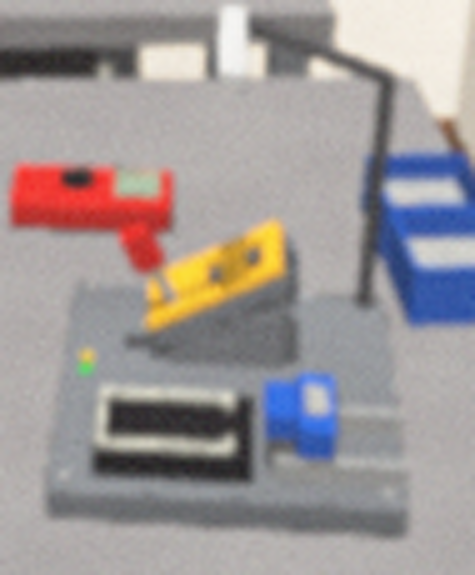

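```bash
python3 - <<'E'
from h import *
from scipy.optimize import least_squares
np.set_printoptions(precision=4,suppress=True)
S=lambda x,y:(230+x/5,210+y/5); D=lambda x,y:(235+x/5,120+y/5)
obs=[('scene',S(245,30),(-.14,-.15,.03)),('scene',S(578,248),(-.14,.17,.03)),('scene',S(372,537),(.14,.17,.03)),('scene',S(28,283),(.14,-.15,.03)),
('side',D(50,490),(-.14,-.15,.03)),('side',D(407,510),(.14,-.15,.03)),('side',D(75,283),(-.14,.17,.03))]
def P(p,q):
    c,s=np.cos(p[2]),np.sin(p[2]);return np.array([p[0]+c*q[0]-s*q[1],p[1]+s*q[0]+c*q[1],q[2]])
f=lambda p:np.concatenate([proj(c,P(p,q))-np.array(px) for c,px,q in obs])
r=least_squares(f,[.6,0,0]);print(r.x,f(r.x))
p=r.x
# cradle outer corners at z .059, in fixture frame
inv=lambda w:np.array([[np.cos(p[2]),np.sin(p[2])],[-np.sin(p[2]),np.cos(p[2])]])@(w[:2]-p[:2])
for px in [S(245,57),S(330,108),S(235,207),S(165,160)]:
    w=atz('scene',px,.059);print('cr',w,inv(w))
for px in [D(98,390),D(98,432),D(250,390),D(238,432)]:
    w=atz('side',px,.059);print('crside',w,inv(w))
g=tri([('scene',S(426,188)),('side',D(142,245))]);print('grip',g,inv(g))
b=tri([('scene',S(450,155)),('side',D(233,45))]);print('bar',b,inv(b))
# module from side/scene
E=[]
for c,px in [('scene',(170+115/4,145+190/4)),('side',(200+280/4,260+118/4))]: print('tab',atz(c,px,.006))
for c,px in [('scene',(170+158/4,145+160/4)),('side',(200+220/4,260+80/4))]: print('sink',atz(c,px,.03))
for c,px in [('scene',(170+205/4,145+175/4)),('scene',(170+185/4,145+140/4)),('scene',(170+130/4,145+213/4)),('scene',(170+107/4,145+180/4))]: print('corner',atz(c,px,.007))
E
```

```text
[ 0.646   0.1032 -0.1371] [-0.9311 -0.7491  0.1398 -0.1445 -0.2005  0.2137 -1.2672 -0.0573 -0.9731
 -1.3387  0.4804 -1.5251 -0.286  -1.3062]
cr [ 0.5243 -0.0027  0.059 ] [-0.106  -0.1215]
cr [0.5317 0.0763 0.059 ] [-0.1096 -0.0422]
cr [0.6419 0.052  0.059 ] [ 0.003  -0.0512]
cr [ 0.6337 -0.0135  0.059 ] [ 0.0037 -0.1173]
crside [0.5338 0.0585 0.059 ] [-0.105  -0.0595]
crside [ 0.5291 -0.0006  0.059 ] [-0.1016 -0.1188]
crside [0.6561 0.053  0.059 ] [ 0.0169 -0.0483]
crside [ 0.6381 -0.0057  0.059 ] [ 0.0071 -0.1089]
grip [0.5824 0.1796 0.1214] [-0.0734  0.067 ]
bar [0.6448 0.2016 0.2955] [-0.0146  0.0974]
tab [ 0.5423 -0.3796  0.006 ]
tab [ 0.5484 -0.3838  0.006 ]
sink [ 0.4998 -0.3497  0.03  ]
sink [ 0.5022 -0.364   0.03  ]
corner [ 0.4797 -0.3057  0.007 ]
corner [ 0.4521 -0.3489  0.007 ]
corner [ 0.559  -0.3491  0.007 ]
corner [ 0.5365 -0.3936  0.007 ]
```

The enlarged crop confirms the larger green board with the black sink lies on the mat, and the other green one is clearly smaller. Next I'll look at it with the wrist camera.

```bash
python3 -m creep '[[-0.75,-2.1,-4.3,0,0,0,1],[-0.75,-2.1,-4.3,0,0,0,1],[-0.75,-2.1,-4.3,0,0,0,1],[-0.75,-2.1,-4.3,0,0,0,1],[0,0,0,0,0,0,1]]'
python3 - <<'E'
from h import *
np.set_printoptions(precision=4,suppress=True)
im=snap('wrist','w1');s=monitor.sense();print(s['t'],s['tcp_pos'],s['orientation'])
for r in viewer.masks_of('wrist','module'):
    m=r['region'];print(r['location'],r['conf'],m.sum(),im[m].mean(0))
E
```

```text
t: 2.1
tcp_pos: [0.3951, -0.4074, 0.2466]
orientation: [[0.003, 0.443, -0.897], [-0.0, -0.897, -0.443], [-1.0, 0.002, -0.003]]
contact_force: [0.4, -0.4, -0.4]
grip_width: 1.001
2.15 [ 0.3933 -0.4095  0.2459] [[ 0.0013  0.4416 -0.8972]
 [-0.0014 -0.8972 -0.4416]
 [-1.      0.0018 -0.0006]]
[165.3, 203.0] 0.91 1396 [224.462  164.3281 181.3883]
[479.8, 197.7] 0.84 2108 [204.9583 126.6798  22.7434]
[321.1, 197.4] 0.82 1729 [ 47.3268 135.9283  70.1041]
[259.1, 62.7] 0.64 4038 [ 51.6226 129.3586  68.0854]
```

View pics/w1.png

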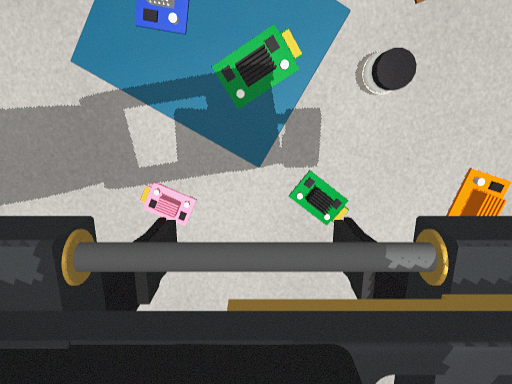

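Wrist view: the big green module is at (259,63), gold edge toward (291,43). The small green decoy is at (320,197). Next, an accurate pose.

```bash
python3 - <<'E'
from h import *
np.set_printoptions(precision=4,suppress=True)
im=snap('wrist','w1b');cal=viewer.calibration('wrist')
ms=[r for r in viewer.masks_of('wrist','module') if abs(r['location'][0]-259)<25 and abs(r['location'][1]-63)<25]
m=cv2.dilate(ms[0]['region'].astype(np.uint8),np.ones((9,9)))>0
hsv=cv2.cvtColor(im,cv2.COLOR_RGB2HSV)
g=(hsv[...,0]>50)&(hsv[...,0]<80)&(hsv[...,1]>120)&m
y=(hsv[...,0]>18)&(hsv[...,0]<32)&(hsv[...,1]>120)&m
cnt,_=cv2.findContours(g.astype(np.uint8),cv2.RETR_EXTERNAL,cv2.CHAIN_APPROX_NONE)
P=np.array([atz('wrist',p,.007,cal)[:2] for p in np.vstack(cnt)[:,0]+0.0])
r=cv2.minAreaRect((P*1000).astype(np.float32));print(r,cv2.boxPoints(r))
yy,xx=np.nonzero(y);print('gold',atz('wrist',(xx.mean(),yy.mean()),.007,cal))
dark=(im.max(2)<60)&m;
k,l,s,c=cv2.connectedComponentsWithStats(dark.astype(np.uint8))
i=1+np.argmax(s[1:,4]);yy,xx=np.nonzero(l==i)
print('sink',atz('wrist',(xx.mean(),yy.mean()),.033,cal),s[i])
E
```

```text
((505.749755859375, -359.63226318359375), (60.11760330200195, 100.09663391113281), 58.45969772338867) [[ 447.3713 -359.0704]
 [ 532.6808 -411.4307]
 [ 564.1282 -360.1942]
 [ 478.8187 -307.8338]]
gold [ 0.5451 -0.3835  0.007 ]
sink [ 0.4966 -0.3598  0.033 ] [235  45  40  38 605]
```

```bash
python3 -m creep '[[0,0,-4,0,0,0,0.3],[0,0,-4,0,0,0,0.3],[0,0,-4,0,0,0,0.3],[0,0,0,-8.15,0,0,0.3],[0,0,0,-8.15,0,0,0.3],[0,0,0,-8.15,0,0,0.3],[0,0,0,-8.15,0,0,0.3],[0,0,0,-8.15,0,0,0.3],[0,0,0,-8.15,0,0,0.3],[0,0,0,-8.15,0,0,0.3],[0,0,0,-8.15,0,0,0.3],[0,0,0,-8.15,0,0,0.3]]'
python3 -m creep '[[0,0,0,-8.15,0,0,0.3],[0,0,0,-8.15,0,0,0.3],[0,0,0,-8.15,0,0,0.3],[0,0,0,-8.15,0,0,0.3],[0,0,0,-8.15,0,0,0.3],[0,0,0,-8.15,0,0,0.3],[4,0,0,0,0,0,0.3],[4,0,0,0,0,0,0.3],[4,0,0,0,0,0,0.3],[0,0,0,0,0,0,0.3]]'
python3 - <<'E'
from h import *
np.set_printoptions(precision=4,suppress=True)
s=monitor.sense();R=s['orientation'];print(s['t'],s['tcp_pos'],np.degrees(np.arctan2(R[1,1],R[0,1])),s['joint_positions'],R)
print('cm in tool', R.T@(np.array([.5016,-.3569,.026])-s['tcp_pos'])*100)
E
```

```text
t: 3.5
tcp_pos: [0.498, -0.3605, 0.244]
orientation: [[-0.001, 0.986, 0.164], [0.001, 0.164, -0.986], [-1.0, -0.001, -0.001]]
contact_force: [0.9, 0.7, -1.3]
grip_width: 0.647
t: 4.5
tcp_pos: [0.4943, -0.3568, 0.1173]
orientation: [[-0.01, 0.529, 0.848], [0.009, 0.848, -0.529], [-1.0, 0.002, -0.013]]
contact_force: [-0.7, 0.8, -0.5]
grip_width: 0.651
4.5 [ 0.4943 -0.3568  0.1173] 58.043611406145736 [-0.7544  0.2798  1.6452 -0.0003  1.2299 -1.7674] [[-0.0098  0.5293  0.8484]
 [ 0.0089  0.8484 -0.5292]
 [-0.9999  0.0023 -0.013 ]]
cm in tool [9.1217 0.3568 0.7418]
```

```bash
python3 -m creep '[[0,0,0,0,0,0,0.3],[0,0,0,0,0,0,0.3]]'
python3 - <<'E'
from h import *
np.set_printoptions(precision=4,suppress=True)
s=monitor.sense();R=s['orientation'];print(s['t'],s['tcp_pos'],np.degrees(np.arctan2(R[1,1],R[0,1])))
print('cm in tool', R.T@(np.array([.5016,-.3569,.026])-s['tcp_pos'])*100)
E
```

```text
t: 4.7
tcp_pos: [0.5002, -0.3607, 0.1276]
orientation: [[0.003, 0.528, 0.849], [-0.003, 0.849, -0.528], [-1.0, -0.001, 0.004]]
contact_force: [-0.3, -0.3, -0.9]
grip_width: 0.651
4.7 [ 0.5002 -0.3607  0.1276] 58.13092043736525
cm in tool [10.1577  0.4064 -0.1188]
```

```bash
python3 -m creep '[[3.5,0.4,-0.1,0,0,0,0.3],[3.5,0,0,0,0,0,0.3],[0,0,0,0,0,0,0.3],[0,0,0,0,0,0,0.3]]'
python3 - <<'E'
from h import *
np.set_printoptions(precision=4,suppress=True)
s=monitor.sense();R=s['orientation'];print(s['t'],s['tcp_pos'],np.degrees(np.arctan2(R[1,1],R[0,1])))
print('cm in tool', R.T@(np.array([.5016,-.3569,.026])-s['tcp_pos'])*100)
snap('wrist','w2');snap('side','d2')
b=cv2.imread('pics/d2.png');w=cv2.imread('pics/w2.png')
o=np.zeros((384,800,3),np.uint8);o[:,:400]=cv2.resize(b[220:340,190:315],(400,384));o[:300,400:]=cv2.resize(w,(400,300));cv2.imwrite('pics/c2.png',o)
E
```

```text
t: 5.1
tcp_pos: [0.5012, -0.3556, 0.0568]
orientation: [[0.001, 0.527, 0.85], [-0.001, 0.85, -0.527], [-1.0, -0.0, 0.002]]
contact_force: [-0.2, -0.1, 0.1]
grip_width: 0.649
5.1 [ 0.5012 -0.3556  0.0568] 58.1891268559745
cm in tool [ 3.0798 -0.0877  0.0917]
```

View pics/c2.png

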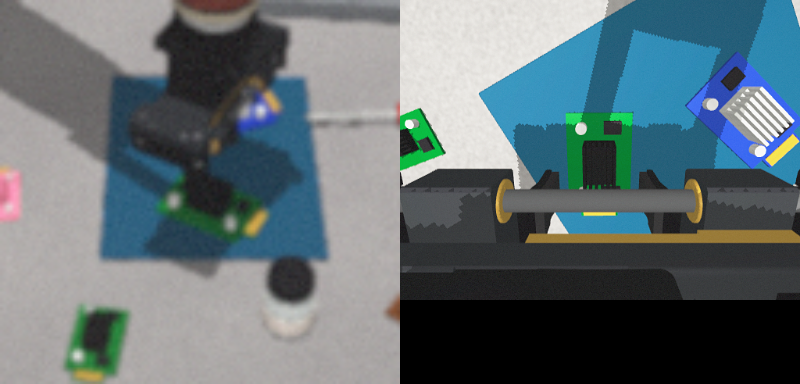

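The module is centred between the fingers (the side view shows the jaws straddling the sink). I'll descend and grip.

```bash
python3 -m creep '[[1.5,-0.05,0.1,0,0,0,0.3],[1.55,0,0,0,0,0,0.3],[0,0,0,0,0,0,0.3],[0,0,0,0,0,0,-1],[0,0,0,0,0,0,-1],[0,0,0,0,0,0,-1],[0,0,0,0,0,0,-1],[0,0,0,0,0,0,-1]]' 25
python3 -m creep '[[0,0,0,0,0,0,-1],[0,0,0,0,0,0,-1],[-3,0,0,0,0,0,-1],[-4,0,0,0,0,0,-1],[-4,0,0,0,0,0,-1],[-4,0,0,0,0,0,-1],[-2,0,0,0,0,0,-1],[0,0,0,0,0,0,-1],[0,0,0,0,0,0,-1]]'
python3 - <<'E'
from h import *
snap('wrist','w3')
E
```

```text
t: 6.0
tcp_pos: [0.5014, -0.356, 0.025]
orientation: [[0.001, 0.527, 0.85], [-0.0, 0.85, -0.527], [-1.0, -0.0, 0.001]]
contact_force: [-2.8, 6.1, 20.3]
grip_width: 0.283
t: 6.9
tcp_pos: [0.501, -0.3557, 0.194]
orientation: [[0.0, 0.527, 0.85], [-0.0, 0.85, -0.527], [-1.0, -0.0, 0.0]]
contact_force: [-0.2, 0.6, -0.8]
grip_width: 0.002
```

View pics/w3.png

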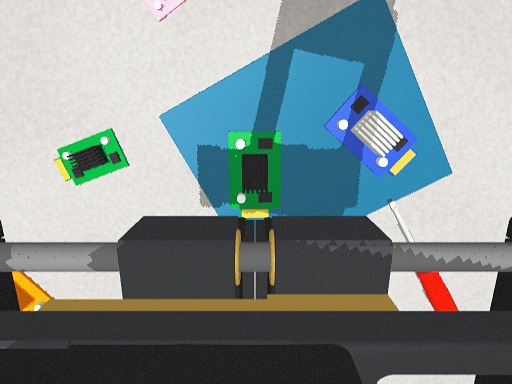

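```bash
cat > mod.py <<'E'
from h import *
np.set_printoptions(precision=4,suppress=True)
def modpose(near,z=.007,tag='m'):
    im=viewer.read_camera('wrist');cal=viewer.calibration('wrist')
    ms=[r for r in viewer.masks_of('wrist','module')]
    r=min(ms,key=lambda r:np.hypot(*(np.array(r['location'])-near)))
    m=cv2.dilate(r['region'].astype(np.uint8),np.ones((9,9)))>0
    hsv=cv2.cvtColor(im,cv2.COLOR_RGB2HSV)
    g=(hsv[...,0]>50)&(hsv[...,0]<80)&(hsv[...,1]>120)&m
    y=(hsv[...,0]>18)&(hsv[...,0]<32)&(hsv[...,1]>120)&m
    cnt,_=cv2.findContours(g.astype(np.uint8),cv2.RETR_EXTERNAL,cv2.CHAIN_APPROX_NONE)
    P=np.array([atz('wrist',p,z,cal)[:2] for p in np.vstack(cnt)[:,0]+0.0])
    R=cv2.minAreaRect((P*1000).astype(np.float32));print(r['location'],R,cv2.boxPoints(R))
    yy,xx=np.nonzero(y);print('gold',atz('wrist',(xx.mean(),yy.mean()),z,cal),len(xx))
    dark=(im.max(2)<60)&m
    k,l,s,c=cv2.connectedComponentsWithStats(dark.astype(np.uint8))
    i=1+np.argmax(s[1:,4]);yy,xx=np.nonzero(l==i)
    print('sink',atz('wrist',(xx.mean(),yy.mean()),z+.026,cal),s[i])
E
python3 - <<'E'
from mod import *
modpose((254,170))
s=monitor.sense();print(s['tcp_pos'],'tcp px',proj('wrist',s['tcp_pos']))
c=viewer.calibration('wrist');print(c['T'])
n='side';snap(n,'d3');
for n in('side','scene'):
    im=viewer.read_camera(n);hsv=cv2.cvtColor(im,cv2.COLOR_RGB2HSV)
    g=((hsv[...,0]>45)&(hsv[...,0]<85)&(hsv[...,1]>110)&(hsv[...,2]>50)).astype(np.uint8)
    k,l,st,ce=cv2.connectedComponentsWithStats(g)
    for i in range(1,k):
        if st[i,4]>20: print(n,'green',st[i],ce[i],atz(n,ce[i],.008))
E
```

```text
[255.5, 170.0] ((505.9227600097656, -358.70782470703125), (59.721717834472656, 99.2445068359375), 58.19873809814453) [[ 448.0139 -357.9363]
 [ 532.3599 -410.2357]
 [ 563.8317 -359.4793]
 [ 479.4857 -307.18  ]]
gold [ 0.5454 -0.3828  0.007 ] 200
sink [ 0.5025 -0.3548  0.033 ] [ 242  155   30   49 1083]
[ 0.5001 -0.3549  0.1919] tcp px [254.7824 229.7946]
[[ 0.5269  0.8236  0.2099  0.443 ]
 [ 0.8499 -0.511  -0.1283 -0.32  ]
 [ 0.0016  0.246  -0.9693  0.3621]
 [ 0.      0.      0.      1.    ]]
side green [239 274  33  22 180] [255.0778 286.3222] [ 0.5025 -0.3696  0.008 ]
side green [212 318   5  11  30] [214.4333 323.3   ] [ 0.3759 -0.5044  0.008 ]
side green [211 318  18  19 101] [222.5446 328.9109] [ 0.3986 -0.525   0.008 ]
scene green [187 151  13  13  47] [192.3191 157.6596] [ 0.4032 -0.5076  0.008 ]
scene green [197 179  25  19 129] [209.1783 189.8372] [ 0.5102 -0.3473  0.008 ]
```

The fingers closed to zero and the board didn't move, so that grasp missed. An upward push of about 20 N was reported, so the tips probably bear on the board as they close. I'll retry a little higher and watch each stage.

```bash
python3 -m creep '[[4,0,0,0,0,0,0.1],[4,0,0,0,0,0,0.1],[4,0,0,0,0,0,0.1],[3.2,0,0,0,0,0,0.1],[0.8,-0.1,0.1,0,0,0,0.1],[0,0,0,0,0,0,0.1],[0,0,0,0,0,0,0.1]]' 25
python3 -m creep '[[0,0,0,0,0,0,-0.25]]'
python3 -m creep '[[0,0,0,0,0,0,-0.4],[0,0,0,0,0,0,-0.4]]'
python3 - <<'E'
from h import *
s=monitor.sense();print(s['t'],s['tcp_pos'],s['contact_force'],s['grip_width'],s['wrist_torque'])
snap('wrist','w4');snap('side','d4');snap('scene','s4')
b=cv2.imread('pics/d4.png');w=cv2.imread('pics/w4.png')
o=np.zeros((384,800,3),np.uint8);o[:,:400]=cv2.resize(b[220:340,190:315],(400,384));o[:300,400:]=cv2.resize(w,(400,300));cv2.imwrite('pics/c4.png',o)
E
```

```text
t: 7.9
tcp_pos: [0.5024, -0.3581, 0.036]
orientation: [[0.002, 0.527, 0.85], [-0.002, 0.85, -0.527], [-1.0, -0.0, 0.002]]
contact_force: [0.8, -0.4, -0.2]
grip_width: 0.515
t: 8.0
tcp_pos: [0.5029, -0.3585, 0.0369]
orientation: [[0.003, 0.527, 0.85], [-0.003, 0.85, -0.527], [-1.0, -0.001, 0.004]]
contact_force: [-0.2, -0.3, 1.0]
grip_width: 0.503
t: 8.2
tcp_pos: [0.5021, -0.3578, 0.0358]
orientation: [[0.002, 0.527, 0.85], [-0.002, 0.85, -0.527], [-1.0, -0.0, 0.002]]
contact_force: [-0.6, 0.5, -0.1]
grip_width: 0.36
8.2 [ 0.50210803 -0.35776001  0.03579149] [-0.58785764  0.45407084 -0.11591176] 0.3597683556930794 [ 0.04501705 -0.16203403  0.00480249]
```

View pics/c4.png

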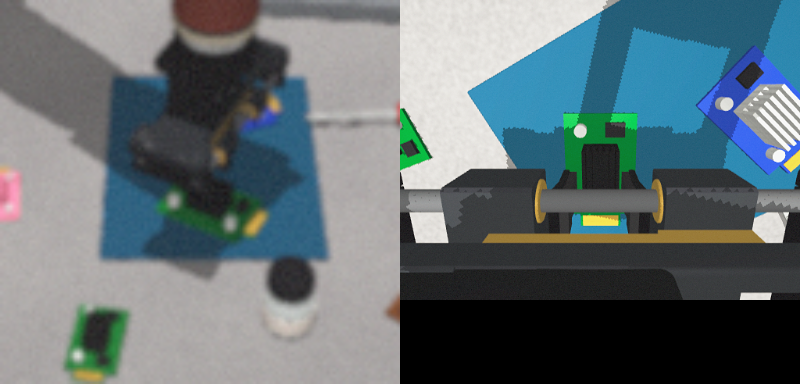

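```bash
python3 -m creep '[[0.6,0,0,0,0,0,-0.4],[0,0,0,0,0,0,-0.4]]' 15
python3 -m creep '[[0,0,0,0,0,0,-1]]' 15
python3 -m creep '[[0,0,0,0,0,0,-1]]' 
python3 -m creep '[[0,0,0,0,0,0,-1]]' 
```

```text
t: 8.55
tcp_pos: [0.5008, -0.3566, 0.0273]
orientation: [[-0.001, 0.527, 0.85], [0.001, 0.85, -0.527], [-1.0, 0.0, -0.002]]
contact_force: [-0.6, 0.7, 0.3]
grip_width: 0.307
t: 8.65
tcp_pos: [0.5011, -0.3568, 0.0277]
orientation: [[-0.001, 0.527, 0.85], [0.001, 0.85, -0.527], [-1.0, 0.0, -0.001]]
contact_force: [1.0, 0.3, 0.4]
grip_width: 0.264
t: 8.75
tcp_pos: [0.5013, -0.3571, 0.0281]
orientation: [[-0.0, 0.527, 0.85], [0.0, 0.85, -0.527], [-1.0, 0.0, -0.0]]
contact_force: [0.2, 0.3, 0.6]
grip_width: 0.19
t: 8.85
tcp_pos: [0.5014, -0.3572, 0.0284]
orientation: [[0.0, 0.527, 0.85], [-0.0, 0.85, -0.527], [-1.0, -0.0, 0.0]]
contact_force: [-0.0, 0.7, 0.2]
grip_width: 0.107
```

```bash
python3 - <<'E'
from h import *
s=monitor.sense();print(s['tcp_pos'],s['grip_width'],proj('wrist',s['tcp_pos']), proj('wrist',s['tcp_pos']-[0,0,.014]))
snap('wrist','w5');snap('side','d5');snap('scene','s5')
b=cv2.imread('pics/d5.png');w=cv2.imread('pics/w5.png');a=cv2.imread('pics/s5.png')
cv2.imwrite('pics/c5w.png',cv2.resize(w[100:330,130:390],None,fx=2.6,fy=2.6,interpolation=2))
o=np.zeros((400,800,3),np.uint8);o[:,:400]=cv2.resize(b[230:330,200:300],(400,400));o[:,400:]=cv2.resize(a[140:240,165:265],(400,400));cv2.imwrite('pics/c5.png',o)
E
```

```text
[ 0.50144462 -0.35715947  0.02835272] 0.10745993199826956 [254.77698521 229.70936032] [254.73912643 221.35133809]
```

View pics/c5.png

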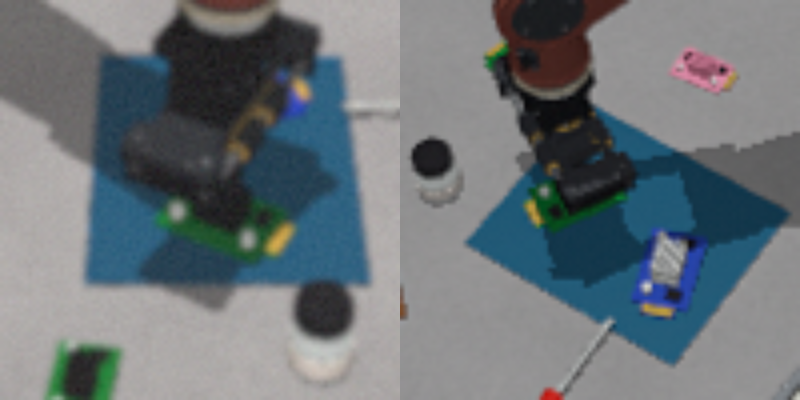

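View pics/c5w.png

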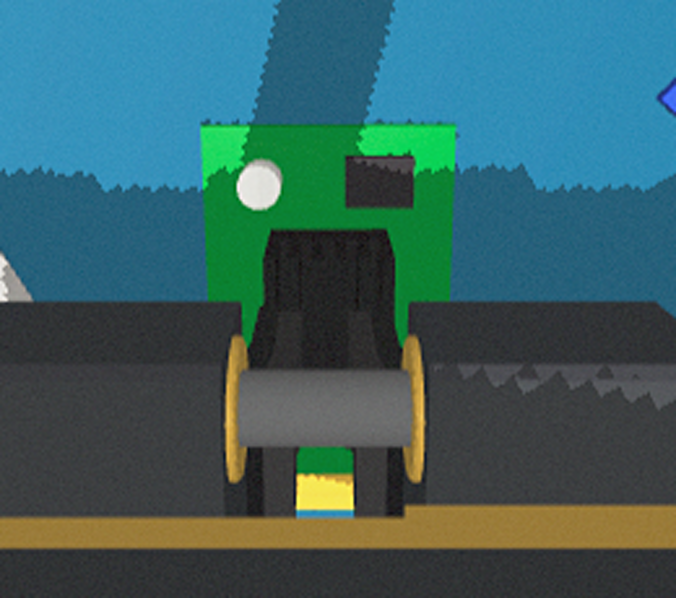

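```bash
python3 - <<'E'
from h import *
x=np.array([.852,-.523]);y=np.array([.523,.852]);c=np.array([.5016,-.3569])
cal=viewer.calibration('wrist')
q=lambda u,v,z:(np.array(proj('wrist',np.append(c+u*x+v*y,z),cal))-[130,100])*2.6
for n,u,v,z in [('board-x L',-.045,.03,.007),('board-x R',-.045,-.03,.007),('sink -x top L',-.02,.014,.033),('sink top R',-.02,-.014,.033),('sink bot L',-.02,.014,.007),('sink bot R',-.02,-.014,.007),('sink+x top',.02,.014,.033),('sink+x bot',.02,.014,.007),('tab end',.057,0,.007)]:
    print(n,q(u,v,z).round())
E
```

```text
board-x L [453. 123.]
board-x R [197. 124.]
sink -x top L [392. 256.]
sink top R [259. 257.]
sink bot L [383. 227.]
sink bot R [267. 227.]
sink+x top [389. 428.]
sink+x bot [381. 379.]
tab end [326. 508.]
```

```bash
python3 -m creep '[[-4,0,0,0,0,0,-1],[-4,0,0,0,0,0,-1],[0,0,0,0,0,0,-1],[0,0,0,0,0,0,-1]]'
python3 - <<'E'
from h import *
s=monitor.sense();p=s['tcp_pos'];print(p,s['grip_width'],s['orientation'],robot.tips_ahead)
R=s['orientation']
for cam,n in (('side','d6'),('scene','s6'),('wrist','w6')):
    im=snap(cam,n)[:,:,::-1].copy()
    u=proj(cam,p);v=proj(cam,p+R[:,0]*.014)
    f=5;x0,y0=int(u[0])-40,int(u[1])-40
    big=cv2.resize(im[max(y0,0):y0+80,x0:x0+80],None,fx=f,fy=f,interpolation=2)
    for q,c in((u,(0,0,255)),(v,(255,255,0))): cv2.circle(big,tuple(int(t) for t in (q-[x0,y0])*f),3,c,-1)
    cv2.imwrite(f'pics/{n}c.png',big)
o=np.hstack([cv2.resize(cv2.imread(f'pics/{n}c.png'),(266,266)) for n in('d6','s6','w6')]);cv2.imwrite('pics/c6.png',cv2.resize(np.hstack([cv2.imread('pics/d6c.png'),cv2.imread('pics/s6c.png')]),(800,400)))
print(robot)
E
```

```text
t: 9.4
tcp_pos: [0.5023, -0.3579, 0.11]
orientation: [[0.002, 0.527, 0.85], [-0.002, 0.85, -0.527], [-1.0, -0.001, 0.003]]
contact_force: [0.4, -0.3, -0.8]
grip_width: 0.004
[ 0.50231714 -0.35791511  0.11001116] 0.004271057799738303 [[ 2.48968547e-03  5.27017170e-01  8.49850989e-01]
 [-2.26441669e-03  8.49854415e-01 -5.27012661e-01]
 [-9.99994337e-01 -6.12321003e-04  3.30925667e-03]] 0.014
<Robot object at 0x7fd05d920050>
```

View pics/c6.png

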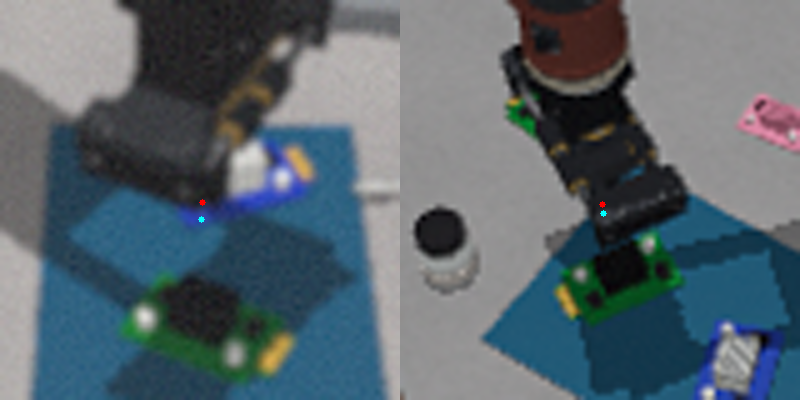

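View pics/w6c.png

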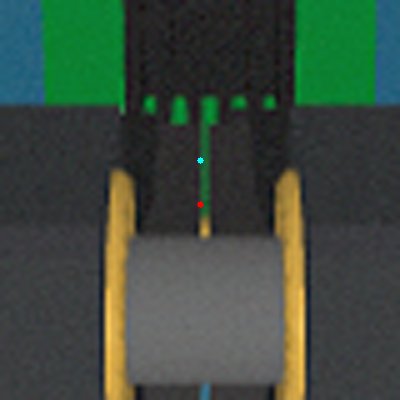

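```bash
python3 - <<'E'
import cv2,numpy as np
o=[]
for n in('w4','w5'):
    w=cv2.imread(f'pics/{n}.png')[170:300,195:315].astype(float)
    w=np.clip((w/110),0,1)**.6*255
    o.append(cv2.resize(w.astype(np.uint8),(400,433),interpolation=cv2.INTER_CUBIC))
cv2.imwrite('pics/g.png',np.hstack(o))
E
```

```text
(no output)
```

View pics/g.png

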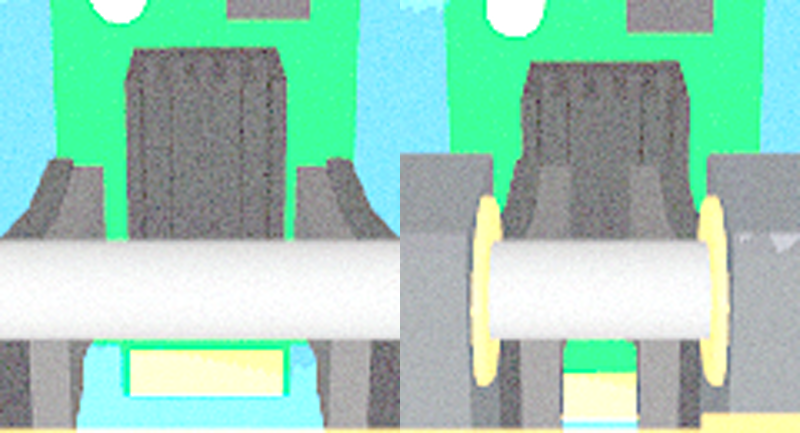

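The enhanced crop shows the fingertips ended just above the sink. They stand about 8 mm behind the reported TCP, not 14 mm ahead of it. That fits the 20 N touch at z 0.025 and the free closing at 0.028. I'll go lower in small guarded steps.

```bash
python3 -m creep '[[0,0,0,0,0,0,0],[0,0,0,0,0,0,0],[0,0,0,0,0,0,0],[3,0,0,0,0,0,0],[3,0,0,0,0,0,0],[2,0,0,0,0,0,0],[0.3,0,0,0,0,0,0],[0.3,0,0,0,0,0,0],[0,0,0,0,0,0,0],[0,0,0,0,0,0,0]]'
python3 -m creep '[[0.3,0,0,0,0,0,0],[0.2,0,0,0,0,0,0],[0,0,0,0,0,0,0]]'
python3 -m creep '[[0.3,0,0,0,0,0,0],[0.2,0,0,0,0,0,0],[0,0,0,0,0,0,0]]'
```

```text
t: 10.55
tcp_pos: [0.5023, -0.358, 0.0239]
orientation: [[0.002, 0.527, 0.85], [-0.002, 0.85, -0.527], [-1.0, -0.0, 0.002]]
contact_force: [0.2, 0.0, 0.8]
grip_width: 0.497
t: 10.85
tcp_pos: [0.5013, -0.357, 0.0172]
orientation: [[-0.0, 0.527, 0.85], [0.0, 0.85, -0.527], [-1.0, 0.0, -0.0]]
contact_force: [-0.8, 1.0, -1.5]
grip_width: 0.495
t: 11.15
tcp_pos: [0.5011, -0.3569, 0.0118]
orientation: [[-0.001, 0.527, 0.85], [0.001, 0.85, -0.527], [-1.0, 0.0, -0.001]]
contact_force: [-0.1, -0.4, 0.1]
grip_width: 0.497
```

```bash
python3 -m creep '[[0,0,0,0,0,0,-0.5],[0,0,0,0,0,0,-0.5],[0,0,0,0,0,0,-0.5]]' 15
python3 -m creep '[[0,0,0,0,0,0,-1]]' 15
python3 -m creep '[[0,0,0,0,0,0,-1]]' 20
python3 -m creep '[[0,0,0,0,0,0,-1]]' 25
```

```text
t: 11.45
tcp_pos: [0.5015, -0.3572, 0.0124]
orientation: [[0.0, 0.527, 0.85], [-0.0, 0.85, -0.527], [-1.0, 0.0, 0.0]]
contact_force: [0.8, -0.4, -0.2]
grip_width: 0.318
t: 11.55
tcp_pos: [0.5015, -0.3572, 0.0124]
orientation: [[0.0, 0.527, 0.85], [-0.0, 0.85, -0.527], [-1.0, 0.0, 0.0]]
contact_force: [0.2, -0.3, 0.1]
grip_width: 0.322
t: 11.65
tcp_pos: [0.5015, -0.3572, 0.0124]
orientation: [[0.0, 0.527, 0.85], [-0.0, 0.85, -0.527], [-1.0, 0.0, 0.0]]
contact_force: [0.5, -0.2, -0.0]
grip_width: 0.317
t: 11.75
tcp_pos: [0.5016, -0.3571, 0.0125]
orientation: [[0.0, 0.527, 0.85], [-0.0, 0.85, -0.527], [-1.0, 0.0, 0.0]]
contact_force: [1.3, 0.1, 1.1]
grip_width: 0.32
```

Gripped: the width is steady at 0.32, which is 28 mm. Now I'll lift, turn to the fixture's yaw and look at the cradle with the wrist camera.

```bash
python3 -m creep '[[-2,0,0,0,0,0,-1],[-4.5,0,0,0,0,0,-1],[-4.5,0,0,0,0,0,-1],[-4.5,0,0,0,0,0,-1],[-4.5,0,0,0,0,0,-1],[0,0,0,-8,0,0,-1],[0,0,0,-8,0,0,-1],[0,0,0,-8,0,0,-1],[0,4.36,1.76,0,0,0,-1],[0,4.36,1.76,0,0,0,-1],[0,4.36,1.76,0,0,0,-1],[0,4.36,1.76,0,0,0,-1]]' 25
python3 -m creep '[[0,4.36,1.76,0,0,0,-1],[0,4.36,1.76,0,0,0,-1],[0,4.36,1.76,0,0,0,-1],[0,4.36,1.76,0,0,0,-1],[0,4.36,1.76,0,0,0,-1],[0,0,0,0,0,0,-1],[0,0,0,0,0,0,-1],[0,0,0,0,0,0,-1]]'
python3 - <<'E'
from h import *
im=snap('wrist','w7');snap('side','d7');s=monitor.sense();print(s['t'],s['joint_positions'])
np.save('cal7.npy',viewer.calibration('wrist')['T'])
E
```

```text
t: 12.95
tcp_pos: [0.5951, -0.1924, 0.212]
orientation: [[-0.001, 0.136, 0.991], [0.0, 0.991, -0.136], [-1.0, 0.0, -0.001]]
contact_force: [0.0, -0.7, -0.5]
grip_width: 0.315
t: 13.75
tcp_pos: [0.711, 0.0092, 0.2118]
orientation: [[-0.001, 0.136, 0.991], [-0.0, 0.991, -0.136], [-1.0, -0.001, -0.001]]
contact_force: [-0.2, -0.1, -2.3]
grip_width: 0.32
13.85 [-9.85290679e-02  4.27641567e-01  1.27313551e+00 -3.54137504e-04
  1.44117155e+00 -1.53128777e+00]
```

View pics/w7.png

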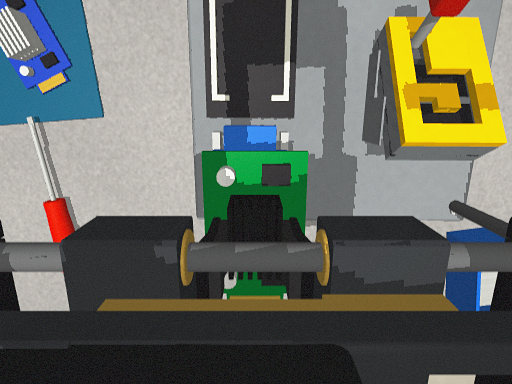

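The cradle is partly cut off at the top of the view (its +x wall ends are near (220,98) and (278,98)). I'll back off a bit for the whole of it.

```bash
python3 -m creep '[[-2.5,0,3,0,0,0,-1],[-2.5,0,3,0,0,0,-1],[0,0,0,0,0,0,-1],[0,0,0,0,0,0,-1],[0,0,0,0,0,0,-1]]'
python3 - <<'E'
from h import *
im=snap('wrist','w8');s=monitor.sense();print(s['t'],s['tcp_pos'])
np.save('cal8.npy',viewer.calibration('wrist')['T'])
w=cv2.imread('pics/w8.png');cv2.imwrite('pics/w8c.png',cv2.resize(w[0:180,160:400],None,fx=3.3,fy=3.3,interpolation=2))
E
```

```text
t: 14.35
tcp_pos: [0.7697, 0.0013, 0.2609]
orientation: [[-0.003, 0.137, 0.991], [0.0, 0.991, -0.137], [-1.0, -0.0, -0.003]]
contact_force: [0.2, 0.1, -2.2]
grip_width: 0.317
14.4 [0.76956391 0.00158602 0.26080228]
```

View pics/w8c.png

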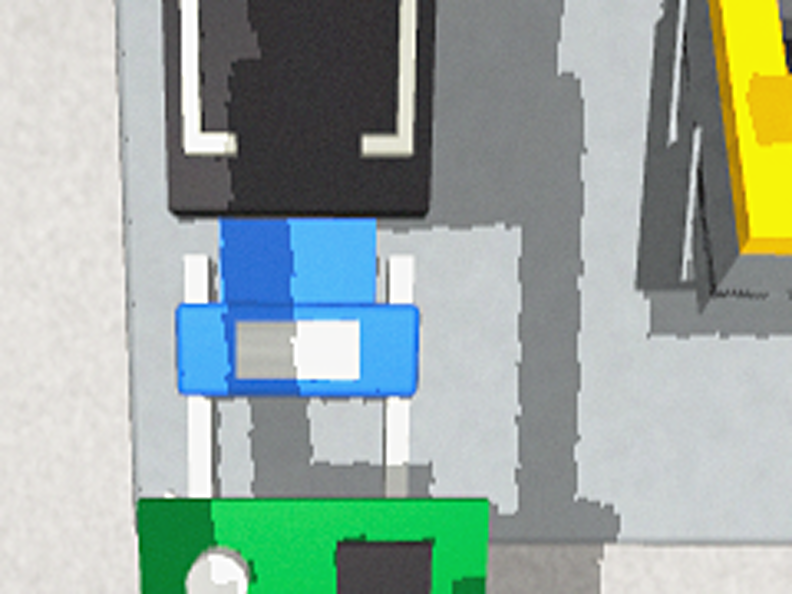

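```bash
python3 -m creep '[[0,0,-4,0,0,0,-1],[0,0,-4,0,0,0,-1],[0,0,-3,0,0,0,-1],[0,0,0,0,0,0,-1],[0,0,0,0,0,0,-1],[0,0,0,0,0,0,-1]]'
python3 - <<'E'
from h import *
im=snap('wrist','w9');s=monitor.sense();print(s['t'],s['tcp_pos'])
np.save('cal9.npy',viewer.calibration('wrist')['T'])
w=cv2.imread('pics/w9.png');cv2.imwrite('pics/w9c.png',cv2.resize(w[0:200,150:390],None,fx=3.3,fy=3,interpolation=2))
cv2.imwrite('pics/w9g.png',cv2.resize(w[0:180,230:470],None,fx=3.3,fy=3.3,interpolation=2))
E
```

```text
t: 15.0
tcp_pos: [0.6626, 0.0168, 0.2626]
orientation: [[0.001, 0.136, 0.991], [-0.0, 0.991, -0.136], [-1.0, 0.0, 0.001]]
contact_force: [-0.0, -0.2, -1.7]
grip_width: 0.32
15.05 [0.66284289 0.01667853 0.26247026]
```

View pics/w9c.png

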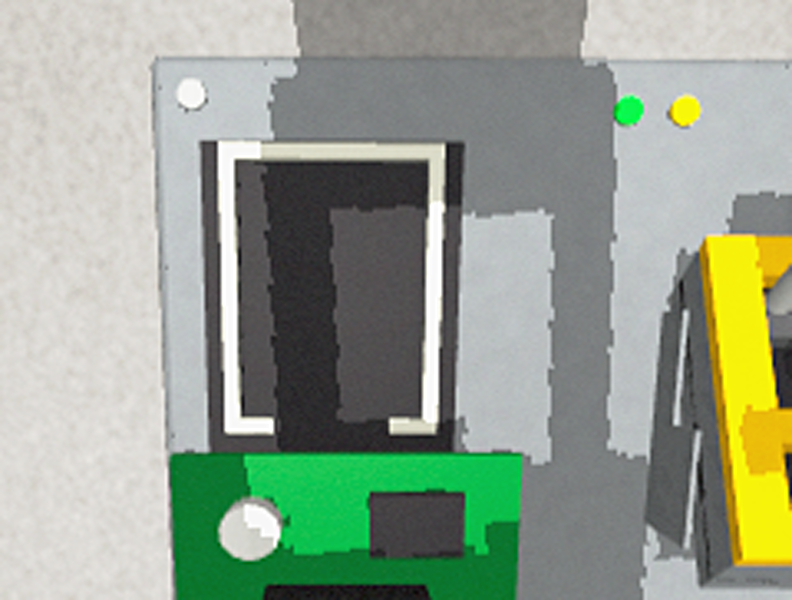

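View pics/w9.png

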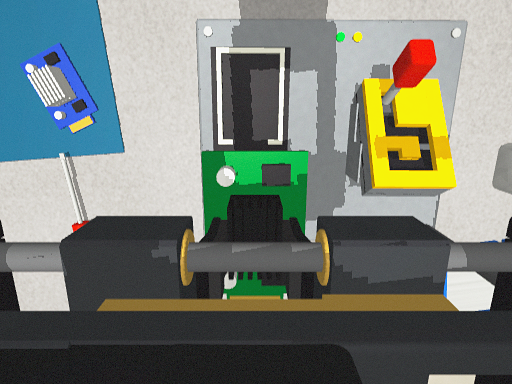

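```bash
cat > fit.py <<'E'
from h import *
from scipy.optimize import least_squares
np.set_printoptions(precision=4,suppress=True)
def PP(p,q):
    c,s=np.cos(p[2]),np.sin(p[2]);return np.array([p[0]+c*q[0]-s*q[1],p[1]+s*q[0]+c*q[1],q[2]])
def fit(obs,cal,p0):
    f=lambda p:np.concatenate([proj('wrist',PP(p,q),cal)-np.array(px) for px,q in obs])
    r=least_squares(f,p0);return r.x,f(r.x)
E
python3 - <<'E'
from fit import *
cal=viewer.calibration('wrist');cal['T']=np.load('cal9.npy')
C=lambda x,y:(150+x/3.3,y/3)
X,Y=.053,.038;z=.059
obs=[(C(218,143),(-X,-Y,z)),(C(446,143),(-X,Y,z)),(C(436,434),(X,Y,z)),(C(225,433),(X,-Y,z))]
# inner corners
x,y=.048,.033
obs+=[(C(236,161),(-x,-y,z)),(C(428,161),(-x,y,z)),(C(421,418),(x,y,z)),(C(241,418),(x,-y,z))]
p,r=fit(obs,cal,[.58,.03,-.137]);print('cradle',p,np.degrees(p[2]),r)
# base plate near edge corners z=.03 for yaw
for px in [C(153,58),(466,22)]: print(atz('wrist',px,.03,cal))
a=atz('wrist',C(153,58),.03,cal);b=atz('wrist',(466,22),.03,cal);print('yaw base',np.degrees(np.arctan2(-(b-a)[0],(b-a)[1])),np.linalg.norm(b-a))
s=monitor.sense();zt=s['tcp_pos'][2]-.0095+.004
a=atz('wrist',C(170,454),zt,cal);b=atz('wrist',C(522,454),zt,cal)
print('mod edge',a,b,np.linalg.norm(b-a),'yaw',np.degrees(np.arctan2(-(b-a)[0],(b-a)[1])))
yaw=np.arctan2(-(b-a)[0],(b-a)[1]);ctr=(a+b)[:2]/2+.045*np.array([np.cos(yaw),np.sin(yaw)])
R=s['orientation'];print('mod centre',ctr,'tcp',s['tcp_pos'],'off tool',R.T@(np.append(ctr,0)-np.append(s['tcp_pos'][:2],0)))
E
```

```text
cradle [ 0.5827  0.0228 -0.1416] -8.113994872195494 [ 0.0123  0.0222 -0.1902  0.4347  0.1814 -0.0702  0.1599 -0.0769 -0.8096
 -1.0626  0.6161 -0.7077  0.6232  1.0001 -0.5644  0.7022]
[ 0.4861 -0.0275  0.03  ]
[0.5316 0.2837 0.03  ]
yaw base -8.30629582175477 0.314550400430573
mod edge [ 0.6143 -0.007   0.257 ] [0.6224 0.0523 0.257 ] 0.059867709919148505 yaw -7.811892827375864
mod centre [0.6629 0.0165] tcp [0.6628 0.0167 0.2625] off tool [ 0.     -0.0001  0.0001]
```

The held board is centred on the TCP, and the cradle fit is good (residuals under 1 px). I'll move above it.

```bash
python3 -m creep '[[0,-0.16,-2.7,0.3,0,0,-1],[0,-0.16,-2.7,0,0,0,-1],[0,-0.16,-2.6,0,0,0,-1],[4,0,0,0,0,0,-1],[4,0,0,0,0,0,-1],[4,0,0,0,0,0,-1],[4,0,0,0,0,0,-1],[0,0,0,0,0,0,-1],[0,0,0,0,0,0,-1],[0,0,0,0,0,0,-1]]'
python3 - <<'E'
from h import *
np.set_printoptions(precision=4,suppress=True)
im=snap('wrist','w10');s=monitor.sense();R=s['orientation'];print(s['t'],s['tcp_pos'],np.degrees(np.arctan2(R[1,1],R[0,1]))-90,s['contact_force'])
np.save('cal10.npy',viewer.calibration('wrist')['T'])
print(R.T@(np.array([.5827,.0228,.0615])-s['tcp_pos'])*100)
w=cv2.imread('pics/w10.png');cv2.imwrite('pics/w10c.png',cv2.resize(w[80:300,150:390],None,fx=3.2,fy=2.7,interpolation=2))
E
```

```text
t: 16.05
tcp_pos: [0.5846, 0.023, 0.1052]
orientation: [[0.004, 0.141, 0.99], [-0.0, 0.99, -0.141], [-1.0, 0.0, 0.004]]
contact_force: [0.6, -0.1, -1.1]
grip_width: 0.318
16.1 [0.5848 0.023  0.1055] -8.109092557848484 [ 0.1167 -1.1019 -0.6939]
[ 4.3973 -0.0516 -0.2228]
```

View pics/w10c.png

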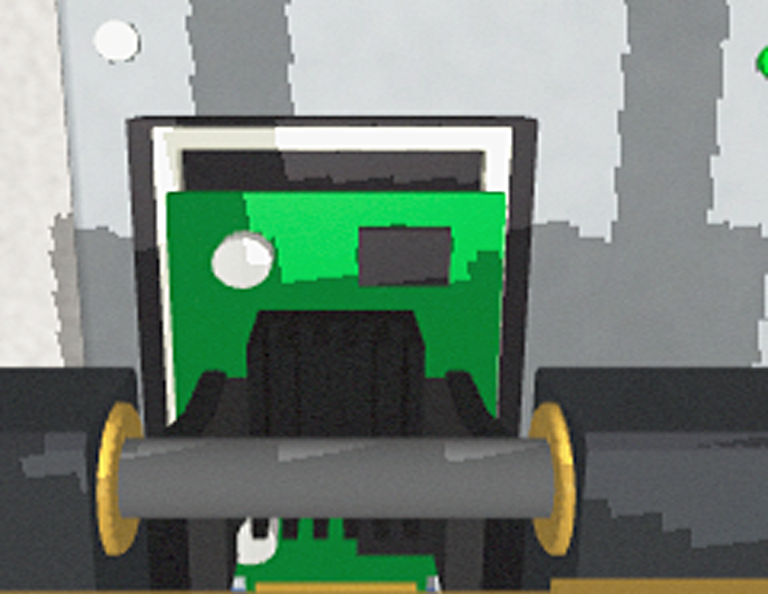

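```bash
python3 - <<'E'
from fit import *
cal=viewer.calibration('wrist');cal['T']=np.load('cal10.npy')
C=lambda x,y:(150+x/3.2,80+y/2.7)
X,Y=.053,.038;x,y=.048,.033;z=.059
obs=[(C(152,127),(-X,-Y,z)),(C(512,126),(-X,Y,z)),(C(183,151),(-x,-y,z)),(C(485,151),(-x,y,z))]
p,r=fit(obs,cal,[.58,.03,-.137]);print('cradle',p,np.degrees(p[2]),r)
s=monitor.sense();zt=s['tcp_pos'][2]-.0095+.004
a=atz('wrist',C(167,193),zt,cal);b=atz('wrist',C(505,193),zt,cal)
yaw=np.arctan2(-(b-a)[0],(b-a)[1]);ctr=(a+b)[:2]/2+.045*np.array([np.cos(yaw),np.sin(yaw)])
print(np.linalg.norm(b-a),np.degrees(yaw),ctr,s['tcp_pos'])
R=s['orientation'];print('need cm tool',R.T@np.append(p[:2]-ctr,0)*100)
E
```

```text
cradle [ 0.5823  0.0229 -0.1391] -7.971972666524349 [ 0.5768  0.7641  0.0267  0.8796 -1.4356 -0.6896  0.8288 -0.9107]
0.05923632568533617 -8.104808624610524 [0.585 0.023] [0.5848 0.023  0.1055]
need cm tool [-0.0013 -0.0421 -0.263 ]
```

```bash
python3 -m creep '[[1.5,-0.05,-0.24,0,0,0,-1],[1.5,0,0,0,0,0,-1],[0,0,0,0,0,0,-1],[0,0,0,0,0,0,-1]]'
python3 - <<'E'
from h import *
np.set_printoptions(precision=4,suppress=True)
im=snap('wrist','w11');s=monitor.sense();R=s['orientation'];print(s['t'],s['tcp_pos'],s['contact_force'])
print(R.T@(np.array([.5825,.0228,.0615])-s['tcp_pos'])*100)
w=cv2.imread('pics/w11.png');cv2.imwrite('pics/w11c.png',cv2.resize(w[80:300,150:390],None,fx=3.2,fy=2.7,interpolation=2))
E
```

```text
t: 16.5
tcp_pos: [0.5789, 0.0232, 0.0713]
orientation: [[-0.002, 0.141, 0.99], [0.0, 0.99, -0.141], [-1.0, -0.0, -0.002]]
contact_force: [-0.8, 0.3, -1.0]
grip_width: 0.319
16.55 [0.5795 0.0232 0.072 ] [-0.9022  0.6716 -1.0513]
[1.0502 0.006  0.302 ]
```

View pics/w11c.png

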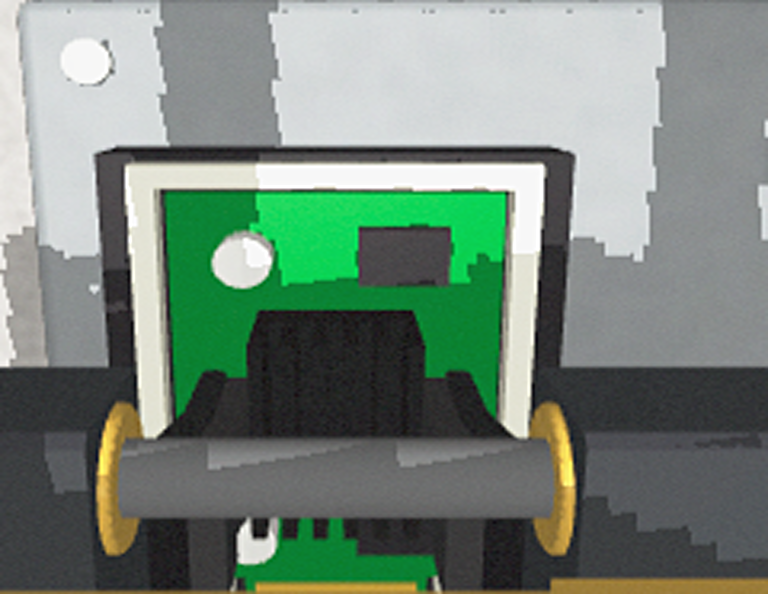

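```bash
python3 -m creep '[[0,0,0,0,0,0,-1],[0,0,0,0,0,0,-1],[0,0,0,0,0,0,-1]]'
```

```text
t: 16.85
tcp_pos: [0.5801, 0.0231, 0.0728]
orientation: [[0.001, 0.141, 0.99], [-0.0, 0.99, -0.141], [-1.0, 0.0, 0.001]]
contact_force: [-0.4, -0.3, -2.2]
grip_width: 0.318
```

```bash
python3 -m creep '[[0.2,0,0.22,0,0,0,-1],[0.4,0,0,0,0,0,-1],[0,0,0,0,0,0,-1],[0,0,0,0,0,0,-1],[0,0,0,0,0,0,-1]]'
python3 -m creep '[[0.25,0,0,0,0,0,-1],[0.2,0,0,0,0,0,-1],[0,0,0,0,0,0,-1],[0,0,0,0,0,0,-1]]'
python3 - <<'E'
from h import *
np.set_printoptions(precision=4,suppress=True)
im=snap('wrist','w12');s=monitor.sense();R=s['orientation'];print(s['t'],s['tcp_pos'],s['contact_force'])
w=cv2.imread('pics/w12.png');cv2.imwrite('pics/w12c.png',cv2.resize(w[80:300,150:390],None,fx=3.2,fy=2.7,interpolation=2))
E
```

```text
t: 17.35
tcp_pos: [0.5819, 0.0228, 0.0663]
orientation: [[-0.0, 0.141, 0.99], [0.0, 0.99, -0.141], [-1.0, 0.0, -0.0]]
contact_force: [-0.0, -0.0, -1.0]
grip_width: 0.321
t: 17.75
tcp_pos: [0.5818, 0.0228, 0.0617]
orientation: [[-0.0, 0.141, 0.99], [-0.0, 0.99, -0.141], [-1.0, -0.0, -0.0]]
contact_force: [0.0, -0.0, -1.6]
grip_width: 0.321
17.8 [0.5819 0.0228 0.0618] [ 0.0732  0.3697 -2.458 ]
```

View pics/w12c.png

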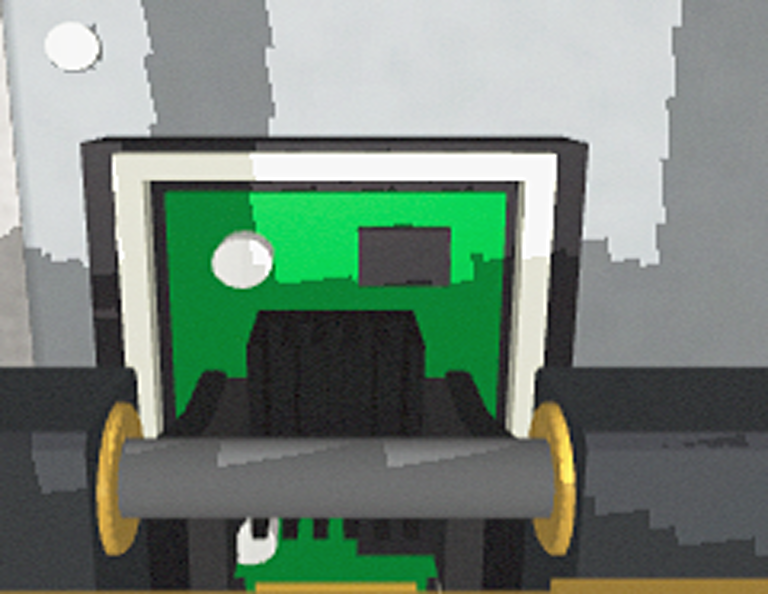

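The board sits centred inside the white walls. I'll lower the last bit and release.

```bash
python3 -m creep '[[0.1,0,0,0,0,0,-1],[0,0,0,0,0,0,-1]]'
python3 -m creep '[[0,0,0,0,0,0,0],[0,0,0,0,0,0,0],[0,0,0,0,0,0,0],[0,0,0,0,0,0,0],[-3,0,0,0,0,0,0],[-4,0,0,0,0,0,0],[-4,0,0,0,0,0,0],[0,0,0,0,0,0,0],[0,0,0,0,0,0,0],[0,0,0,0,0,0,0]]'
python3 - <<'E'
from h import *
np.set_printoptions(precision=4,suppress=True)
im=snap('wrist','w13');s=monitor.sense();R=s['orientation'];print(s['t'],s['tcp_pos'],s['contact_force'],s['joint_positions'])
np.save('cal13.npy',viewer.calibration('wrist')['T'])
w=cv2.imread('pics/w13.png');cv2.imwrite('pics/w13c.png',cv2.resize(w[80:300,150:390],None,fx=3.2,fy=2.7,interpolation=2))
snap('side','d13');b=cv2.imread('pics/d13.png');cv2.imwrite('pics/d13c.png',cv2.resize(b[100:245,200:350],None,fx=4,fy=4,interpolation=2))
E
```

```text
t: 18.0
tcp_pos: [0.5821, 0.0228, 0.0614]
orientation: [[0.0, 0.141, 0.99], [-0.0, 0.99, -0.141], [-1.0, -0.0, 0.0]]
contact_force: [-2.1, -0.1, 4.0]
grip_width: 0.319
t: 19.0
tcp_pos: [0.581, 0.0229, 0.1694]
orientation: [[-0.002, 0.141, 0.99], [0.0, 0.99, -0.141], [-1.0, -0.0, -0.002]]
contact_force: [-1.0, 0.5, -0.0]
grip_width: 0.498
19.05 [0.5807 0.0229 0.1689] [-0.21    0.0144 -0.1238] [-0.0962  0.1556  1.6888  0.      1.3003 -1.5255]
```

View pics/w13c.png

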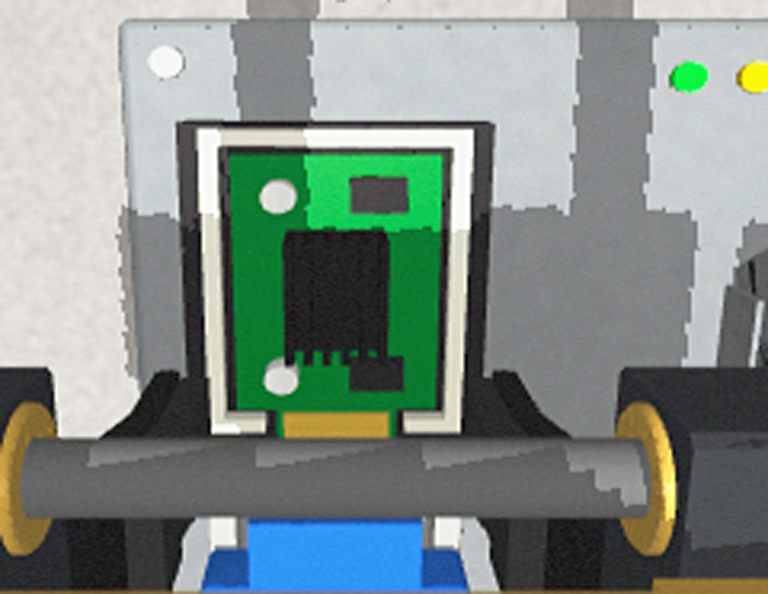

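View pics/d13c.png

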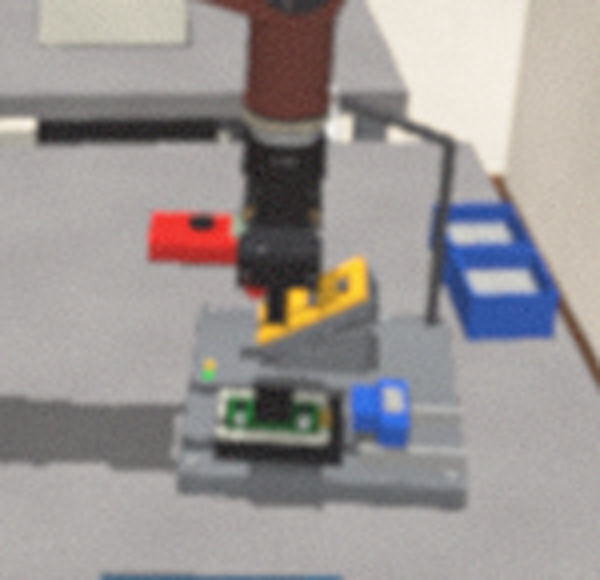

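The module lies centred in the cradle, gold tab through the gap, and the lever is still down. Next I'll locate the lever grip by fitting its known box shape to the red pixels.

```bash
cat > lev.py <<'E'
from fit import *
YAW=-.1415
c,s=np.cos(YAW),np.sin(YAW);Rz=np.array([[c,-s,0],[s,c,0],[0,0,1]])
RL=Rz@np.array([[np.cos(np.pi/6),0,-.5],[0,1,0],[.5,0,np.cos(np.pi/6)]])
CR=np.array([[i*.013,j*.011,k*.02] for i in(-1,1) for j in(-1,1) for k in(-1,1)])
def redmask(im,near,rad=40):
    hsv=cv2.cvtColor(im,cv2.COLOR_RGB2HSV)
    m=((hsv[...,0]<8)|(hsv[...,0]>172))&(hsv[...,1]>150)&(hsv[...,2]>60)
    yy,xx=np.mgrid[:384,:512];m&=np.hypot(xx-near[0],yy-near[1])<rad
    k,l,st,ce=cv2.connectedComponentsWithStats(m.astype(np.uint8))
    i=1+np.argmax(st[1:,4]);return l==i,st[i]
def sil(cam,p,cal):
    q=np.array([proj(cam,p+RL@v,cal) for v in CR]);return q
def res(p,data):
    out=[]
    for cam,cal,bb,use in data:
        q=sil(cam,p,cal);b=np.array([q[:,0].min(),q[:,1].min(),q[:,0].max(),q[:,1].max()])
        out+=list((b-bb)[use])
    return np.array(out)
E
python3 - <<'E'
from lev import *
im=cv2.imread('pics/w9.png')[:,:,::-1].copy();m,st=redmask(im,(413,65));print(st)
cal=viewer.calibration('wrist');cal['T']=np.load('cal9.npy')
bb=lambda st:np.array([st[0]-.5,st[1]-.5,st[0]+st[2]-.5,st[1]+st[3]-.5])
data=[('wrist',cal,bb(st),[0,1,2,3])]
for cam,f,n in(('side','d0',(263,170)),('scene','s0',(315,248))):
    i2=cv2.imread(f'pics/{f}.png')[:,:,::-1].copy();m,st=redmask(i2,n,14);print(cam,st)
    if cam=='side': data.append((cam,viewer.calibration(cam),bb(st),[0,3]))
    else: data.append((cam,viewer.calibration(cam),bb(st),[0,1,2,3]))
for d in (data[:1],data[:2],data):
    r=least_squares(res,[.582,.18,.125],args=(d,),loss='soft_l1');print(r.x,res(r.x,d))
E
```

```text
[ 393   39   43   49 1521]
side [251 157  18  17 146]
scene [312 244   7   7  31]
[0.5735 0.1911 0.0917] [-0.7399  0.5614  0.6018 -0.6427]
[0.574  0.1869 0.1003] [-1.2672 -0.1112  1.2267 -0.0757  6.2916  5.613 ]
[0.5745 0.1831 0.1069] [-2.2986 -0.5337  1.0145  0.4779  6.513   4.7397 -0.1737 -3.2821  4.8356
  3.8886]
```

```bash
python3 - <<'E'
from lev import *
im=cv2.imread('pics/w9.png')[:,:,::-1].copy();m,st=redmask(im,(413,65))
cal=viewer.calibration('wrist');cal['T']=np.load('cal9.npy')
bb=np.array([st[0]-.5,st[1]-.5,st[0]+st[2]-.5,st[1]+st[3]-.5])
crad=np.array([.5825,.0228,.052])
for z in(.11,.12,.13,.14):
    f=lambda p:res(np.array([p[0],p[1],z]),[('wrist',cal,bb,[0,1,2,3])])
    r=least_squares(f,[.582,.18]);p=np.append(r.x,z);print(z,r.x,f(r.x).round(2),'rel cradle',(Rz.T@(p-crad)).round(4))
# lamp bar from scene/side pictures: ends
S=lambda x,y:(230+x/5,210+y/5)
for z in(.31,): 
    for q in [(358,118),(375,93),(537,203),(525,220)]: print(atz('scene',S(*q),z), (Rz.T@(atz('scene',S(*q),z)-crad)).round(4))
E
```

```text
0.11 [0.5749 0.182 ] [-2.06 -0.65  1.77  0.83] rel cradle [-0.03    0.1565  0.058 ]
0.12 [0.5756 0.177 ] [-2.87 -1.38  2.45  1.7 ] rel cradle [-0.0286  0.1517  0.068 ]
0.13 [0.5764 0.1719] [-3.73 -2.15  3.17  2.64] rel cradle [-0.0271  0.1468  0.078 ]
0.14 [0.5772 0.1669] [-4.65 -2.96  3.94  3.65] rel cradle [-0.0256  0.1419  0.088 ]
[0.6527 0.1412 0.31  ] [0.0528 0.1271 0.258 ]
[0.631  0.1427 0.31  ] [0.0311 0.1255 0.258 ]
[0.651  0.2668 0.31  ] [0.0334 0.2512 0.258 ]
[0.6654 0.265  0.31  ] [0.0479 0.2515 0.258 ]
```

```bash
python3 -m creep '[[-2.8,0,-4,0,0,0,0.2],[-2.8,0,-4,0,0,0,0.2],[0,3.7,0,0,0,0,0.2],[0,3.7,0,0,-7.5,0,0.2],[0,3.7,0,0,-7.5,0,0.2],[0,3.6,0,0,-7.5,0,0.2],[0,0,0,0,-7.5,0,0.2],[0,0,0,0,0,0,0.2],[0,0,0,0,0,0,0.2],[0,0,0,0,0,0,0.2]]'
python3 - <<'E'
from h import *
np.set_printoptions(precision=4,suppress=True)
im=snap('wrist','w14');s=monitor.sense();print(s['t'],s['tcp_pos'],s['orientation'],s['joint_positions'],s['contact_force'])
np.save('cal14.npy',viewer.calibration('wrist')['T'])
E
```

```text
t: 20.1
tcp_pos: [0.5249, 0.1792, 0.2282]
orientation: [[0.495, 0.142, 0.857], [-0.071, 0.99, -0.124], [-0.866, 0.001, 0.5]]
contact_force: [0.2, -0.7, -0.1]
grip_width: 0.603
20.15 [0.5253 0.179  0.2285] [[ 0.4954  0.1429  0.8568]
 [-0.0708  0.9897 -0.1241]
 [-0.8658  0.0008  0.5004]] [ 0.3307 -0.3056  2.0987 -0.2963  0.8951 -0.9637] [ 0.6081 -0.774  -0.1439]
```

View pics/w14.png

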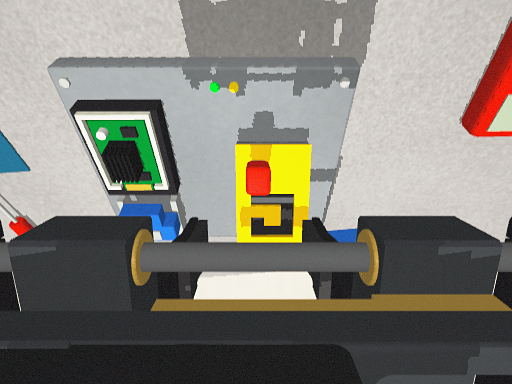

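The grip shows end-on at (258,177), on the yellow plate. I'll fit it.

```bash
python3 - <<'E'
from lev import *
im=cv2.imread('pics/w14.png')[:,:,::-1].copy();m,st=redmask(im,(258,177));print(st)
cal=viewer.calibration('wrist');cal['T']=np.load('cal14.npy')
bb=np.array([st[0]-.5,st[1]-.5,st[0]+st[2]-.5,st[1]+st[3]-.5])
s=monitor.sense();R=s['orientation']
crad=np.array([.5825,.0228,.052])
r=least_squares(res,[.577,.172,.13],args=([('wrist',cal,bb,[0,1,2,3])],));print('free',r.x,r.fun.round(2),(Rz.T@(r.x-crad)).round(4),'tool',R.T@(r.x-s['tcp_pos']))
# joint with w9
i9=cv2.imread('pics/w9.png')[:,:,::-1].copy();m9,s9=redmask(i9,(413,65));c9=dict(cal);c9['T']=np.load('cal9.npy')
b9=np.array([s9[0]-.5,s9[1]-.5,s9[0]+s9[2]-.5,s9[1]+s9[3]-.5])
d=[('wrist',cal,bb,[0,1,2,3]),('wrist',c9,b9,[0,1,2,3])]
r=least_squares(res,[.577,.172,.13],args=(d,));print('joint',r.x,r.fun.round(2),(Rz.T@(r.x-crad)).round(4),'tool',R.T@(r.x-s['tcp_pos']))
print(cal['T'])
w=cv2.imread('pics/w14.png');cv2.imwrite('pics/w14c.png',cv2.resize(w[130:250,215:335],None,fx=5,fy=5,interpolation=2))
E
```

```text
[246 161  25  35 808]
free [0.5839 0.1736 0.1176] [ 0.17 -0.13 -0.17  0.12] [-0.0199  0.1495  0.0656] tool [ 0.1253  0.0029 -0.0046]
joint [0.5764 0.1745 0.125 ] [-0.37 -1.34  0.26  0.12 -3.23 -1.3   2.86  2.56] [-0.0274  0.1493  0.073 ] tool [ 0.1152  0.0027 -0.0074]
[[ 0.1427  0.7058  0.6939  0.3831]
 [ 0.9898 -0.1029 -0.0988  0.199 ]
 [ 0.0017  0.7009 -0.7132  0.3415]
 [ 0.      0.      0.      1.    ]]
```

View pics/w14c.png

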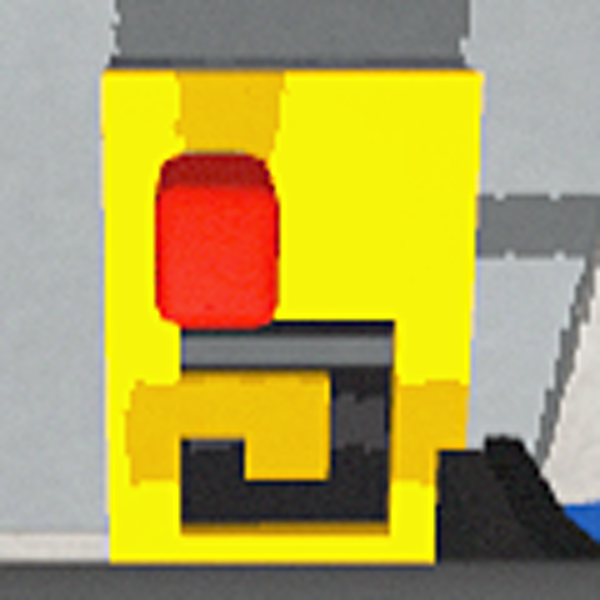

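```bash
python3 -m creep '[[3.5,0.14,-0.3,0,0,0,0.2],[3.5,0.14,-0.3,0,0,0,0.2],[0,0,0,0,0,0,0.2],[0,0,0,0,0,0,0.2],[0,0,0,0,0,0,0.2]]'
python3 - <<'E'
from lev import *
im=snap('wrist','w15');s=monitor.sense();print(s['t'],s['tcp_pos']);cal=viewer.calibration('wrist');np.save('cal15.npy',cal['T'])
m,st=redmask(im,(257,180),60);print(st)
bb=np.array([st[0]-.5,st[1]-.5,st[0]+st[2]-.5,st[1]+st[3]-.5])
R=s['orientation']
for u in ([0,1,2,3],[0,1,2]):
    r=least_squares(res,[.58,.173,.12],args=([('wrist',cal,bb,u)],));print('free',r.x,r.fun.round(2),'tool',R.T@(r.x-s['tcp_pos']))
w=cv2.imread('pics/w15.png');cv2.imwrite('pics/w15c.png',cv2.resize(w[110:280,165:365],None,fx=4,fy=3.5,interpolation=2))
E
```

```text
t: 20.65
tcp_pos: [0.5549, 0.178, 0.1655]
orientation: [[0.497, 0.142, 0.856], [-0.07, 0.99, -0.123], [-0.865, 0.001, 0.502]]
contact_force: [0.2, 0.2, 0.6]
grip_width: 0.602
20.7 [0.5548 0.1783 0.1658]
[ 238  182   33   49 1438]
free [0.5826 0.1738 0.1194] [ 0.23 -0.18 -0.23  0.16] tool [ 0.0543 -0.0006  0.0011]
free [0.5807 0.174  0.1217] [ 0. -0.  0.] tool [ 0.0513 -0.0006  0.0006]
```

View pics/w15c.png

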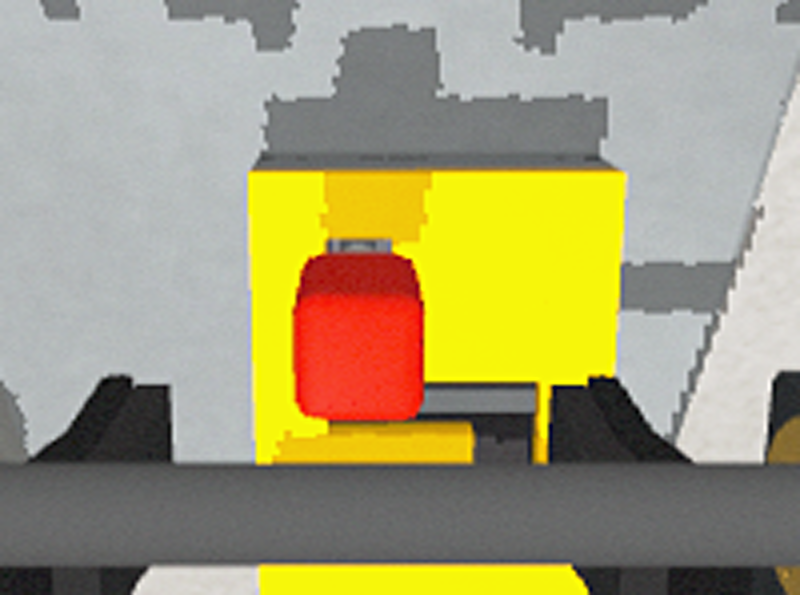

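```bash
python3 -m creep '[[3.5,0,0.1,0,0,0,0.2],[3.5,0,0,0,0,0,0.2],[0,0,0,0,0,0,0.2],[0,0,0,0,0,0,-0.3],[0,0,0,0,0,0,-0.3],[0,0,0,0,0,0,-0.3]]' 10
python3 - <<'E'
from h import *
np.set_printoptions(precision=4,suppress=True)
im=snap('wrist','w16');s=monitor.sense();print(s['t'],s['tcp_pos'],s['contact_force'],s['grip_width'])
w=cv2.imread('pics/w16.png');cv2.imwrite('pics/w16c.png',cv2.resize(w[110:280,165:365],None,fx=4,fy=3.5,interpolation=2))
E
```

```text
t: 21.3
tcp_pos: [0.5899, 0.1738, 0.106]
orientation: [[0.499, 0.14, 0.855], [-0.069, 0.99, -0.122], [-0.864, 0.002, 0.503]]
contact_force: [0.5, 1.1, 0.5]
grip_width: 0.414
21.35 [0.5898 0.1738 0.1056] [-0.5112  0.3763  0.3972] 0.3864640666083396
```

View pics/w16c.png

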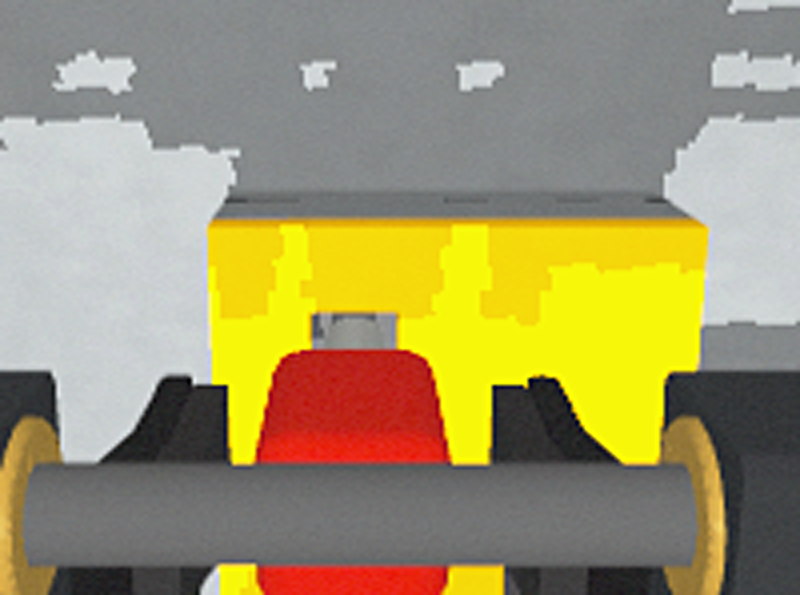

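The jaws straddle the red grip. I'll close on it.

```bash
python3 -m creep '[[0,-0.05,0,0,0,0,-1],[0,0,0,0,0,0,-1],[0,0,0,0,0,0,-1],[0,0,0,0,0,0,-1]]' 40
python3 -m creep '[[0,0,0.6,0,0,0,-1],[0,0,0.6,0,0,0,-1],[0,0,0.6,0,0,0,-1],[0,0,0,0,0,0,-1],[0,0,0,0,0,0,-1]]'
```

```text
t: 21.75
tcp_pos: [0.5891, 0.1729, 0.104]
orientation: [[0.496, 0.141, 0.857], [-0.07, 0.99, -0.122], [-0.866, 0.0, 0.501]]
contact_force: [-5.0, -0.1, 6.4]
grip_width: 0.255
t: 22.25
tcp_pos: [0.604, 0.1707, 0.1126]
orientation: [[0.495, 0.141, 0.857], [-0.07, 0.99, -0.122], [-0.866, 0.0, 0.5]]
contact_force: [-7.4, 1.2, 7.1]
grip_width: 0.251
```

```bash
python3 -m creep '[[-0.1,0,0.7,0,0,0,-1],[0,0,0.7,0,0,0,-1],[0,0,0.7,0,0,0,-1],[0,0,0,0,0,0,-1],[0,0,0,0,0,0,-1],[0,0,0,0,0,0,-1]]'
cat > tr.py <<'E'
from lev import *
s=monitor.sense();R=s['orientation'];d=s['tcp_pos']-np.array([.5891,.1729,.104])
print(s['t'],'travel,lat,out cm',(RL.T@d*100).round(2),'F lever',(RL.T@s['contact_force']).round(1),s['grip_width'].round(3))
E
python3 tr.py
```

```text
t: 22.85
tcp_pos: [0.621, 0.1679, 0.1227]
orientation: [[0.494, 0.141, 0.858], [-0.071, 0.99, -0.122], [-0.867, -0.0, 0.499]]
contact_force: [-4.0, 0.7, -0.5]
grip_width: 0.251Traceback (most recent call last):
  File "tr.py", line 3, in <module>
    print(s['t'],'travel,lat,out cm',(RL.T@d*100).round(2),'F lever',(RL.T@s['contact_force']).round(1),s['grip_width'].round(3))
                                                                                                        ^^^^^^^^^^^^^^^^^^^^^
AttributeError: 'float' object has no attribute 'round'
```

```bash
sed -i "s/s\['grip_width'\].round(3)/round(s['grip_width'],3)/" tr.py; python3 tr.py
python3 - <<'E'
from h import *
w=snap('wrist','w17')[:,:,::-1];cv2.imwrite('pics/w17c.png',cv2.resize(w[90:300,165:365],None,fx=3.6,fy=2.8,interpolation=2))
E
```

```text
22.85 travel,lat,out cm [ 3.73 -0.05  0.  ] F lever [-3.7  0.2  1.6] 0.251
```

View pics/w17c.png

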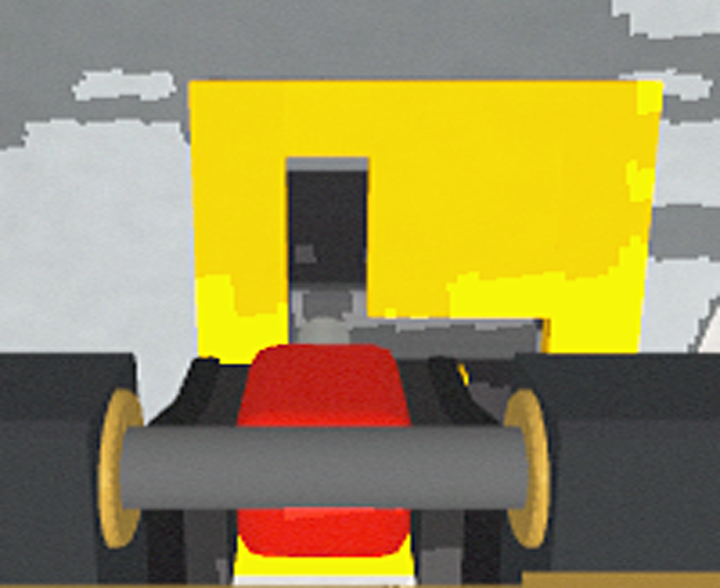

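The lever sits at the crossing height (travel ≈ 0.037, only the spring force on the wrist). Now across to the left.

```bash
python3 -m creep '[[0,0.4,0.07,0,0,0,-1],[0,0.8,0,0,0,0,-1],[0,0.8,0,0,0,0,-1],[0,0,0,0,0,0,-1]]'; python3 tr.py
python3 -m creep '[[0,0.8,0,0,0,0,-1],[0,0.6,0,0,0,0,-1],[0,0,0,0,0,0,-1],[0,0,0,0,0,0,-1]]'; python3 tr.py
```

```text
t: 23.3
tcp_pos: [0.6246, 0.1883, 0.123]
orientation: [[0.494, 0.14, 0.858], [-0.07, 0.99, -0.122], [-0.867, -0.0, 0.499]]
contact_force: [-4.8, 2.4, -2.2]
grip_width: 0.248
23.3 travel,lat,out cm [3.8  2.02 0.  ] F lever [-5.5  1.7  0.7] 0.248
t: 23.7
tcp_pos: [0.6268, 0.2016, 0.1233]
orientation: [[0.494, 0.141, 0.858], [-0.07, 0.99, -0.122], [-0.866, 0.0, 0.499]]
contact_force: [-3.5, 1.5, -2.1]
grip_width: 0.246
23.7 travel,lat,out cm [3.85 3.38 0.01] F lever [-4.3  1.   0. ] 0.246
```

```bash
python3 -m creep '[[0,0,0.6,0,0,0,-1],[0,0,0.8,0,0,0,-1],[0,0,0.8,0,0,0,-1],[0,0,0,0,0,0,-1],[0,0,0,0,0,0,-1]]'; python3 tr.py
python3 -m creep '[[0,0,0.8,0,0,0,-1],[0,0,0.7,0,0,0,-1],[0,0,0,0,0,0,-1],[0,0,0,0,0,0,-1]]'; python3 tr.py
python3 - <<'E'
from h import *
w=snap('wrist','w18')[:,:,::-1];cv2.imwrite('pics/w18c.png',cv2.resize(w[90:300,165:365],None,fx=3.6,fy=2.8,interpolation=2))
E
```

```text
t: 24.2
tcp_pos: [0.6461, 0.1985, 0.1346]
orientation: [[0.495, 0.141, 0.857], [-0.071, 0.99, -0.122], [-0.866, -0.0, 0.5]]
contact_force: [-3.3, 0.3, -4.0]
grip_width: 0.25
24.2 travel,lat,out cm [6.11 3.34 0.01] F lever [-4.9 -0.1 -1.8] 0.25
t: 24.6
tcp_pos: [0.6587, 0.1968, 0.142]
orientation: [[0.495, 0.141, 0.858], [-0.071, 0.99, -0.122], [-0.866, -0.0, 0.5]]
contact_force: [-1.9, 0.3, -5.4]
grip_width: 0.251
24.6 travel,lat,out cm [7.58 3.35 0.01] F lever [-4.4  0.1 -3.7] 0.251
```

View pics/w18c.png

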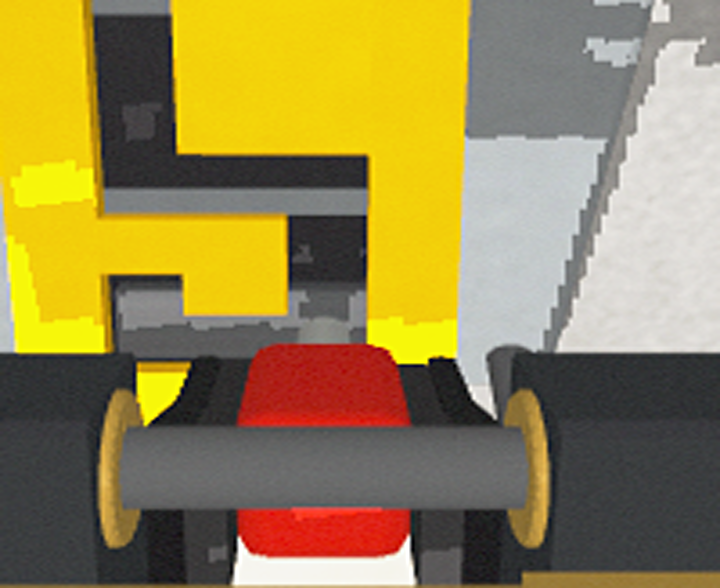

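At the top of the left lane; the pictures and the poses agree. Now back to the right.

```bash
python3 -m creep '[[0.05,-0.4,0.03,0,0,0,-1],[0,-0.8,0,0,0,0,-1],[0,-0.8,0,0,0,0,-1],[0,0,0,0,0,0,-1]]'; python3 tr.py
python3 -m creep '[[0,-0.8,0,0,0,0,-1],[0,-0.6,0,0,0,0,-1],[0,0,0,0,0,0,-1],[0,0,0,0,0,0,-1]]'; python3 tr.py
```

```text
t: 25.05
tcp_pos: [0.6563, 0.1759, 0.1422]
orientation: [[0.495, 0.142, 0.857], [-0.071, 0.99, -0.122], [-0.866, -0.001, 0.5]]
contact_force: [-5.1, -0.2, -1.9]
grip_width: 0.248
25.05 travel,lat,out cm [7.63 1.25 0.01] F lever [-5.3 -0.9  0.9] 0.248
t: 25.45
tcp_pos: [0.6544, 0.1621, 0.1422]
orientation: [[0.495, 0.142, 0.857], [-0.071, 0.99, -0.122], [-0.866, -0.001, 0.5]]
contact_force: [-6.2, 0.1, -0.4]
grip_width: 0.253
25.45 travel,lat,out cm [ 7.64 -0.15  0.  ] F lever [-5.6 -0.8  2.7] 0.253
```

```bash
python3 -m creep '[[0,0.08,-0.4,0,0,0,-1],[0,0,-0.5,0,0,0,-1],[0,0,-0.35,0,0,0,-1],[0,0,0,0,0,0,-1],[0,0,0,0,0,0,-1]]'; python3 tr.py
```

```text
t: 25.95
tcp_pos: [0.6437, 0.1656, 0.1358]
orientation: [[0.495, 0.141, 0.858], [-0.071, 0.99, -0.122], [-0.866, -0.0, 0.5]]
contact_force: [-6.8, 0.9, 0.0]
grip_width: 0.247
25.95 travel,lat,out cm [6.36 0.04 0.  ] F lever [-6.  -0.1  3.4] 0.247
```

```bash
python3 -m creep '[[0,0,-0.15,0,0,0,-1],[0,0,0,0,0,0,-1],[0,0,0,0,0,0,-1]]'; python3 tr.py
python3 - <<'E'
from h import *
w=snap('wrist','w19')[:,:,::-1];cv2.imwrite('pics/w19c.png',cv2.resize(w[90:300,165:365],None,fx=3.6,fy=2.8,interpolation=2))
E
```

```text
t: 26.25
tcp_pos: [0.6434, 0.1657, 0.1357]
orientation: [[0.496, 0.141, 0.857], [-0.07, 0.99, -0.122], [-0.865, 0.0, 0.501]]
contact_force: [-0.4, -1.5, -1.9]
grip_width: 0.25
26.25 travel,lat,out cm [6.32 0.05 0.01] F lever [-1.1 -1.5 -1.5] 0.25
```

View pics/w19c.png

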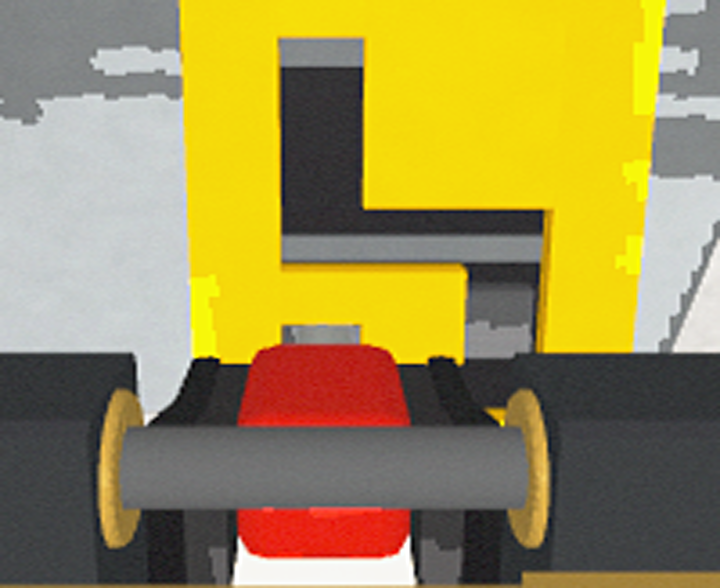

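The spring force is gone and the stem rests on the notch's lower wall. I'll open and withdraw along the lever axis.

```bash
python3 -m creep '[[0,0,0,0,0,0,0.2],[0,0,0,0,0,0,0.2],[0,0,0,0,0,0,0.2],[0,0,0,0,0,0,0.2],[0,0,0,0,0,0,0.2],[-2,0,0,0,0,0,0.2],[-3,0,0,0,0,0,0.2],[-4,0,0,0,0,0,0.2],[-4,0,0,0,0,0,0.2],[0,0,0,0,0,0,0.2],[0,0,0,0,0,0,0.2]]'
python3 - <<'E'
from lev import *
im=snap('wrist','w20');cal=viewer.calibration('wrist');s=monitor.sense();print(s['t'],s['tcp_pos'],s['contact_force'])
w=im[:,:,::-1];cv2.imwrite('pics/w20c.png',w)
m,st=redmask(im,(256,185),40);print(st)
bb=np.array([st[0]-.5,st[1]-.5,st[0]+st[2]-.5,st[1]+st[3]-.5])
r=least_squares(res,[.63,.165,.155],args=([('wrist',cal,bb,[0,1,2,3])],));print(r.x,'lever shift from start fit',(RL.T@(r.x-np.array([.5826,.1738,.1194]))*100).round(2))
snap('side','d20');snap('scene','s20')
a=cv2.imread('pics/s20.png');b=cv2.imread('pics/d20.png')
cv2.imwrite('pics/c20.png',np.hstack([cv2.resize(a[205:325,230:350],(400,400)),cv2.resize(b[120:240,230:350],(400,400))]))
E
```

```text
t: 27.4
tcp_pos: [0.5788, 0.1754, 0.2494]
orientation: [[0.498, 0.14, 0.856], [-0.069, 0.99, -0.122], [-0.865, 0.001, 0.503]]
contact_force: [0.4, -0.4, -0.6]
grip_width: 0.598
27.45 [0.5782 0.175  0.2474] [-0.8056 -0.3275 -1.0539]
[242 169  25  35 838]
[0.6447 0.1648 0.1388] lever shift from start fit [ 6.41 -0.01 -1.45]
```

View pics/w20c.png

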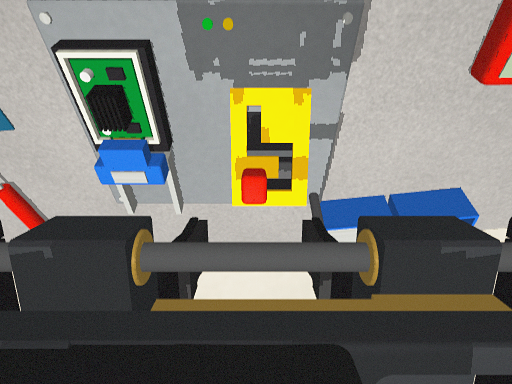

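View pics/c20.png

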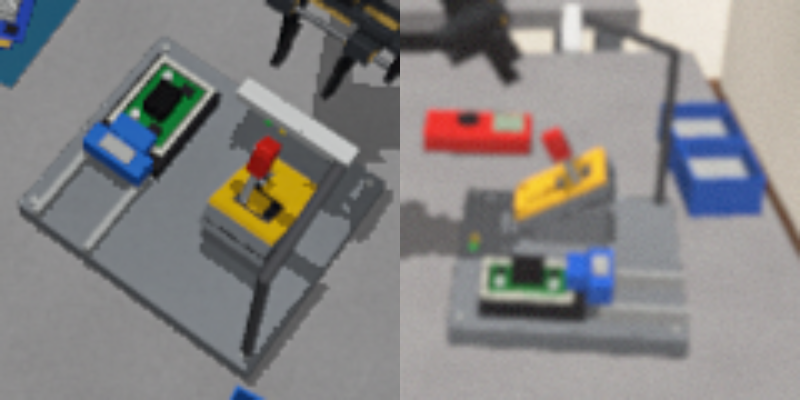

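The lever sits in the notch (travel ≈ 0.064, across ≈ 0). The connector head is closed over the gold tab and the module is still in the cradle. I'll retreat further, then do a final check and hand in.

```bash
python3 -m creep '[[-4,0,0,0,0,0,0.2],[-4,0,0,0,0,0,0.2],[0,0,0,0,0,0,0.2],[0,0,0,0,0,0,0.2],[0,0,0,0,0,0,0.2],[0,0,0,0,0,0,0.2],[0,0,0,0,0,0,0.2]]'
python3 - <<'E'
from lev import *
im=snap('wrist','w21');cal=viewer.calibration('wrist');s=monitor.sense();print(s['t'],s['tcp_pos'],s['contact_force'],abs(s['qd']).max())
m,st=redmask(im,(256,170),40)
bb=np.array([st[0]-.5,st[1]-.5,st[0]+st[2]-.5,st[1]+st[3]-.5])
r=least_squares(res,[.63,.165,.155],args=([('wrist',cal,bb,[0,1,2,3])],));print((RL.T@(r.x-np.array([.5826,.1738,.1194]))*100).round(2))
hsv=cv2.cvtColor(im,cv2.COLOR_RGB2HSV);g=((hsv[...,0]>50)&(hsv[...,0]<80)&(hsv[...,1]>120))
k,l,stt,ce=cv2.connectedComponentsWithStats(g.astype(np.uint8));i=1+np.argmax(stt[1:,4])
P=np.array([(Rz.T@(atz('wrist',p[::-1],.056,cal)-np.array([.5825,.0228,.056])))[:2] for p in np.argwhere(l==i)])
print('board extent in cradle frame',P.min(0),P.max(0))
cv2.imwrite('pics/w21c.png',cv2.resize(im[0:220,20:340,::-1],None,fx=2.4,fy=2.4,interpolation=2))
E
```

```text
t: 28.25
tcp_pos: [0.5385, 0.1802, 0.315]
orientation: [[0.493, 0.141, 0.859], [-0.072, 0.99, -0.122], [-0.867, -0.001, 0.498]]
contact_force: [0.4, 0.7, 0.3]
grip_width: 0.602
28.3 [0.5386 0.1803 0.3154] [ 0.0335  0.8957 -0.2815] 0.006167643349505317
[ 6.39  0.1  -1.  ]
board extent in cradle frame [-0.0456 -0.0306] [0.0477 0.031 ]
```

View pics/w21c.png

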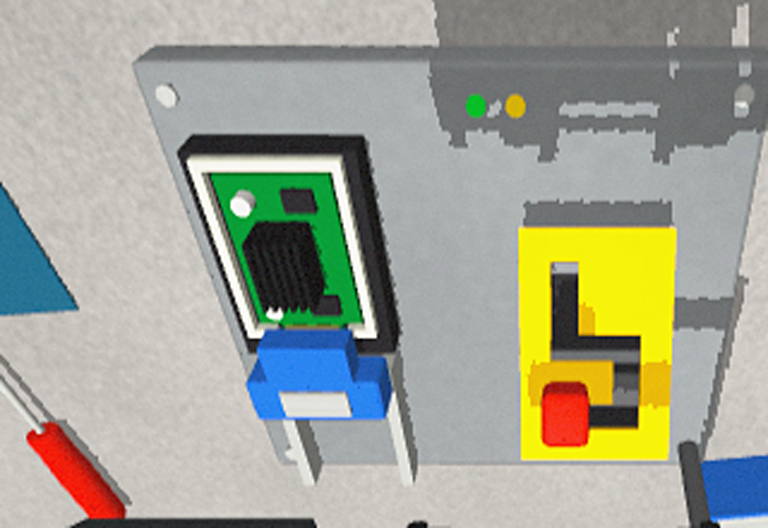

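The final view agrees: board centred (extent ±45.6 by ±30.8 mm), head closed, lever in the notch, arm clear and still.

```bash
python3 -c "
from cell import sign_off
print(sign_off())"
```

```text
the job is handed in; nothing more can be done
None
```

I put the green module into the cradle with its gold edge towards the connector head and released it. I then worked the lever up, left, up and right, and let it drop into the locking notch. The job was handed in at about 28 s of the 54 s allowed; the hand-in gives no verdict.

**Last checks:**
- **Module:** the wrist camera shows it centred in the cradle to within about 1 mm.
- **Lever:** it rests released at about 0.064 m travel and 0.001 m across.
- **Connector head:** it is closed over the gold tab.
- **Arm:** it is clear, with no contact force beyond noise.
- **Other objects:** I saw no contact with the spare module, screwdriver, jar or multimeter. I did not measure their positions again at the end.

**What failed or disagreed:**
- **Grasp:** my first two tries closed on nothing. The fingertips stand about 8 mm behind the reported TCP, not 14 mm ahead as stated. The first try also touched the heat sink with about 20 N without moving the board. Going about 14 mm lower gave a firm 28 mm grip.
- **Lever fit:** the camera fit put the grip about 10 mm lower along its own axis at the end than at the start. That is the poorly determined depth direction, and the fitted travel and across values were not affected.

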